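# Set up the inspection bench: stand the chart on its kickstand and pile the rollers

### The job

Get this inspection bench ready: swing the kickstand leg on the chart's back fully out, take the chart out of its holder and stand it upright on its lower edge and leg in the middle of the rubber mat, square to the mat, with the leg towards the robot. Pile all the rollers on the grooved cradle as a pyramid: one in each of the three grooves, and whatever rollers remain saddled snugly in the gaps of the layer below, centred and lined up with the grooves. Leave the pen pot, the V-block and the caliper where they are.

Things in the scene. Friction and masses are not known exactly. Their poses are not given: they have to be found in the camera images.
- holder: fixed aluminium holder in which the chart starts, upright: a base plate 70 x 170 x 8 mm with a pair of guide walls at each end (y = 52 to 85 mm either side of the middle, tops 38 mm above the bench) forming a slot 10.5 mm wide, open at the top and over the whole middle. Origin: centre of the underside; y runs along the slot, -x is the side towards the robot.
- chart: loose stiff grey board, 140 mm wide (its y) x 150 mm high (its z) x 8 mm thick (its x), about 0.3 kg, with the drawing sheet on the face that looks to its +x and a kickstand leg on its back (-x, robot side). Origin: centre of its lower edge; z points up the board to the top edge (z = 150 mm). Starts vertical in the holder, lower edge 8 mm above the bench, with about 5 degrees of play.
- leg (a joint): angle of the kickstand leg, rad: 0 folded flat against the board's back, 0.6 fully unfolded against its stop; starts between 0 and 0.1. The foot swings out from the board (to the chart's -x). Stays where it is left by friction (under 1 N at the tab moves it). With the leg fully out the chart stands on a flat surface leaning back about 0.3 rad towards the leg.
- leg_hinge (a point): point on the leg's hinge line (parallel to the chart's y), 93 mm above the chart's lower edge, 8 mm behind the middle plane of the board; its axes turn with the leg: -z runs from the hinge down the leg, -x out from the board.
- leg_tab (a point): grip point of the pull tab on the leg: a block 14 mm wide (chart's y), 16 mm high, reaching from 3 to 57 mm out from the hinge line; the point is 45 mm out and 26 mm down the leg from the hinge (leg's frame). Pinch it across its 14 mm near the outer end, tool upright or leaning 10 to 15 degrees towards the board, and lead it in an arc about the hinge.
- leg_foot (a point): end of the leg's rubber foot, 92 mm from the hinge.
- mat: fixed black rubber mat, 150 (x) x 180 (y) x 3 mm thick, where the chart has to stand; origin: centre of the underside, -x is its side towards the robot.
- tray: fixed grey sheet-metal parts tray 360 (x) x 530 (y) x 30 mm high, walls and floor 4 mm thick; the cradle and all rollers are in it. Origin: centre of the underside.
- cradle: fixed wooden cradle 40 (x) x 164 (y) mm with three V grooves that run along its x, 46 mm apart in y (at y = -46, 0, +46 mm); tops of the ridges 28 mm above its underside, which lies on the tray floor. Origin: centre of the underside. The rollers are longer than the cradle is deep, so their ends stand out 10 mm at either side (x).
- seat1 (a point): where the centre of a roller lies when it rests in the groove at y = -46 mm of the cradle (40 mm above the bench); its x axis is the direction of the roller's axis.
- seat2 (a point): where the centre of a roller lies when it rests in the middle groove of the cradle (40 mm above the bench); its x axis is the direction of the roller's axis.
- seat3 (a point): where the centre of a roller lies when it rests in the groove at y = +46 mm of the cradle (40 mm above the bench); its x axis is the direction of the roller's axis.
- gap1 (a point): where the centre of a roller lies when it rests saddled above grooves 1 and 2 of the cradle (77.5 mm above the bench); its x axis is the direction of the roller's axis.
- gap2 (a point): where the centre of a roller lies when it rests saddled above grooves 2 and 3 of the cradle (77.5 mm above the bench); its x axis is the direction of the roller's axis.
- peak (a point): where the centre of a roller lies when it rests on top, saddled above gap1 and gap2 of the cradle (115 mm above the bench); its x axis is the direction of the roller's axis.
- roller1: one of four to six alike solid aluminium rollers, 44 mm diameter, 60 mm long, about 0.24 kg, lying in the tray (the number varies; None if absent). Origin: its centre; x is its axis (it may be rolled to any angle about it). Flat end faces: grip it across its 60 mm length from above, which leaves its sides free for its neighbours.
- roller2: one of four to six alike solid aluminium rollers, 44 mm diameter, 60 mm long, about 0.24 kg, lying in the tray (the number varies; None if absent). Origin: its centre; x is its axis (it may be rolled to any angle about it). Flat end faces: grip it across its 60 mm length from above, which leaves its sides free for its neighbours.
- roller3: one of four to six alike solid aluminium rollers, 44 mm diameter, 60 mm long, about 0.24 kg, lying in the tray (the number varies; None if absent). Origin: its centre; x is its axis (it may be rolled to any angle about it). Flat end faces: grip it across its 60 mm length from above, which leaves its sides free for its neighbours.
- roller4: one of four to six alike solid aluminium rollers, 44 mm diameter, 60 mm long, about 0.24 kg, lying in the tray (the number varies; None if absent). Origin: its centre; x is its axis (it may be rolled to any angle about it). Flat end faces: grip it across its 60 mm length from above, which leaves its sides free for its neighbours.
- roller5: one of four to six alike solid aluminium rollers, 44 mm diameter, 60 mm long, about 0.24 kg, lying in the tray (the number varies; None if absent). Origin: its centre; x is its axis (it may be rolled to any angle about it). Flat end faces: grip it across its 60 mm length from above, which leaves its sides free for its neighbours.
- roller6: one of four to six alike solid aluminium rollers, 44 mm diameter, 60 mm long, about 0.24 kg, lying in the tray (the number varies; None if absent). Origin: its centre; x is its axis (it may be rolled to any angle about it). Flat end faces: grip it across its 60 mm length from above, which leaves its sides free for its neighbours.
- pen_pot: bystander: steel pot with pens, 72 mm across, 100 mm high (pens to 150); origin under its centre.
- v_block: bystander: steel V-block 90 x 90 x 70 mm; origin under its centre.
- caliper: bystander: caliper lying flat, 200 mm long; origin under the middle of its beam.
There are look-alikes about, which are no part of the job. What is shaped like the roller6 but green or red is not meant.

How it is judged:
At the end, for the whole second after the job is handed in: Leg over 0.54 rad; chart at rest on the mat on lower edge and foot (within 12 mm of the bench), leaning 0.15 to 0.45 rad, within 35 mm in y and 0.25 rad of the mat, edge beyond and foot before its middle. Every roller within 12 mm of a pyramid place, axis within 0.2 rad of the grooves, at rest (value of joint leg above 0.54 rad and angle between chart's own z axis and vertical between 0.15 and 0.45 rad and height (world z) of each of leg_foot, chart below 0.012 m and y of chart in the frame of mat between -0.035 and 0.035 m and x of chart in the frame of mat between 0 and 0.072 m and x of leg_foot in the frame of mat between -0.075 and 0 m and angle between the y axis of chart and the y axis of mat, either way round below 0.25 rad and linear speed of each of chart, roller1, roller2, roller3, roller4, roller5, roller6 below 0.02 m/s and (distance between roller1 and seat1 below 0.012 m or distance between roller1 and seat2 below 0.012 m or distance between roller1 and seat3 below 0.012 m or distance between roller1 and gap1 below 0.012 m or distance between roller1 and gap2 below 0.012 m or distance between roller1 and peak below 0.012 m) and angle between the x axis of each of roller1, roller2, roller3, roller4, roller5, roller6 and the x axis of cradle, either way round below 0.2 rad and (distance between roller2 and seat1 below 0.012 m or distance between roller2 and seat2 below 0.012 m or distance between roller2 and seat3 below 0.012 m or distance between roller2 and gap1 below 0.012 m or distance between roller2 and gap2 below 0.012 m or distance between roller2 and peak below 0.012 m) and (distance between roller3 and seat1 below 0.012 m or distance between roller3 and seat2 below 0.012 m or distance between roller3 and seat3 below 0.012 m or distance between roller3 and gap1 below 0.012 m or distance between roller3 and gap2 below 0.012 m or distance between roller3 and peak below 0.012 m) and (distance between roller4 and seat1 below 0.012 m or distance between roller4 and seat2 below 0.012 m or distance between roller4 and seat3 below 0.012 m or distance between roller4 and gap1 below 0.012 m or distance between roller4 and gap2 below 0.012 m or distance between roller4 and peak below 0.012 m) and (distance between roller5 and seat1 below 0.012 m or distance between roller5 and seat2 below 0.012 m or distance between roller5 and seat3 below 0.012 m or distance between roller5 and gap1 below 0.012 m or distance between roller5 and gap2 below 0.012 m or distance between roller5 and peak below 0.012 m) and (distance between roller6 and seat1 below 0.012 m or distance between roller6 and seat2 below 0.012 m or distance between roller6 and seat3 below 0.012 m or distance between roller6 and gap1 below 0.012 m or distance between roller6 and gap2 below 0.012 m or distance between roller6 and peak below 0.012 m)); the robot touches nothing.
It fails at once if the pen pot is moved by more than 30 mm (distance of pen_pot from where it was at the start of the episode above 0.03 m).
It fails at once if the v block is moved by more than 30 mm (distance of v_block from where it was at the start of the episode above 0.03 m).
It fails at once if the caliper is moved by more than 30 mm (distance of caliper from where it was at the start of the episode above 0.03 m).
Of roller1, roller2, roller3, roller4, roller5, roller6 only 4 to 6 are there at a start; the rules pass over those that are not, and their reading is None.
At some moment in a run one of roller1, roller2, roller3, roller4, roller5, roller6 may be knocked a few centimetres aside while the robot is not near it.
Once in a run the grip may slacken for a moment while it holds something.
It also fails if it takes over 208 s, if anything falls off the work surface, if the arm or the gripper's body presses on something with over 40 N, if the wrist force passes 120 N, or if a joint passes its speed limit or range.

### The arm

A 6-joint arm with a two-finger parallel gripper is mounted at the origin on the work surface. World frame = base frame: x ahead of the robot, y to its left, z up, the work surface at z = 0. Lengths are in m, angles in rad, forces in N, time in s.
With the tool pointing down it reaches from about 0.35 to 0.775 m from the base axis. Payload 5.5 kg.
Tool frame: the origin (TCP) lies between the finger pads; the fingertips stand 19 mm ahead of it and the grasp point (between the pads) is the TCP; z points along the fingers, x is the direction in which the jaws open and shut, and the axes are right-handed (so a half turn about z gives the same grasp; the last joint's range is limited). The gripper opens to 85 mm and grips with 20 to 120 N. Pads are 22 mm wide; open, the fingers measure 114 mm over their backs; the gripper's body (76 mm by 85 mm) begins 54 mm behind the grasp point. The pads swing forward as they close: fully open they stand 13 mm farther back than shut.
Start: joints at [1.168, 0.313, 0.046, 1.304, 0, 1.431], TCP at [0.149, 0.555, 0.25] pointing down, gripper open.
Joint ranges: [-2.76, 2.76], [-0.86, 1.69], [-1.03, 1.26], [-2.2, 2.34], [-1.47, 1.5], [-3.14, 3.14]. Speed limits (rad/s): [2.57, 2.57, 3.14, 3.14, 3.14, 3.14].

### API

Orientations are given as a unit quaternion [w, x, y, z].
In Python, from workcell import env gives the robot as it stands. The module is installed in compiled form; this text tells all that it offers.
- The arm moves only by the tool carry_out, never from a script. Its argument "steps" is a list of rows, each a list of 7 numbers: the gripper command: -1 is shut, 1 is fully open, values between are in proportion, then the shift along the tool's x, y, z in m, then the turn, a rotation vector about the tool's x, y, z in rad. A call has 1 to 20 rows; each row shifts and turns the commanded pose from where the row before left it, along the tool's axes as they then stand; what a row does not reach is not made up. A row lasts 1/8 s, in which the tool goes at most 62.5 mm and 10.7 degrees, less where a joint would pass 70% of its speed; a pose out of reach is approached as far as the arm can. A call with a gripper value outside its range is refused whole. The fingers move at their own pace and stop on an object; "grip_force" is the grip in N (left out, the last holds). Time passes only in rows, so rows that do not move let the fingers close. It gives the time, the measured TCP pose, the force and the opening at its end, in the units of the state.
- env.get_state(): the state, without advancing time (a new reading comes with each control period).
- env.read_camera(name): name is "scene" or "top" or "wrist"; returns a dict with "color" (420x560x3 uint8, red, green, blue), "K" (3x3 intrinsics, pixels), "R" (3x3) and "t" (3): a world point X has camera coordinates R X + t. Camera axes: x right, y down, z forward; pixel columns grow to the right and rows downward; lengths in m; the calibration is good to about 2 mm. The wrist camera is an equidistant fisheye: a pixel r from the principal point sees the ray r / f radians off the axis. A picture is of the moment at which its call begins. There is no depth.
- env.hand_in(): hands the job in, once; it reports no verdict.
The state is a dict: "clock": time; "joint_pos": joint angles; "qvel": joint speeds; "tau": joint torques, N m; "tcp_pos": TCP position; "orientation": TCP orientation; "wrist_force": force on the tool from outside, world axes, zero at the start; "ft_torque": the same for the moment, N m; "finger_gap": finger opening in m.
Only numpy, scipy, OpenCV 4.12 (cv2) and the standard library are available. Lean on these libraries where they do the work, as an engineer would, in place of code of your own. Each camera call takes 0.05 s, during which the arm holds its last target. There are 200 camera calls.

## Working session

There is one attempt and no reset: what is moved stays moved. The work goes in short steps, Python scripts to look and compute and a tool call to move; the robot and the scene stay as the last step left them, time stands still between calls to the robot, and variables do not carry over. Pictures are saved under pics/ and viewed, about 12 in all and at most 16, crops included, and the job is handed in when it is done.

Besides the shell and the picture viewer there is one more tool, called after "Request:" by a JSON object that holds its "fn" and its "kwargs". carry_out: Moves the arm, as the interface text tells. Its arguments: {"type":"object","properties":{"steps":{"type":"array","items":{"type":"array","items":{"type":"number"}}},"grip_force":{"type":"number"}},"required":["steps"]}

```bash
mkdir -p pics
cat > h.py <<'E'
import numpy as np, cv2
from workcell import env
from scipy.spatial.transform import Rotation as Rot
def snap(cam,name=None,scale=1,crop=None):
    d=env.read_camera(cam)
    np.savez(f'{cam}.npz',**d)
    if name:
        im=d['color'][:,:,::-1]
        if crop: im=im[crop[1]:crop[3],crop[0]:crop[2]]
        im=cv2.resize(im,None,fx=scale,fy=scale,interpolation=cv2.INTER_CUBIC)
        cv2.imwrite(f'pics/{name}.png',im)
    return d
def load(cam): return dict(np.load(f'{cam}.npz'))
def ray(d,u,v):
    K=d['K'];x=(u-K[0,2])/K[0,0];y=(v-K[1,2])/K[1,1]
    r=np.array([x,y,1.])
    if d.get('fish'):
        n=np.hypot(x,y);r=np.array([x/n*np.sin(n),y/n*np.sin(n),np.cos(n)]) if n>0 else np.array([0,0,1.])
    return -d['R'].T@d['t'], d['R'].T@r
def at(d,u,v,z):
    c,r=ray(d,u,v); return c+r*(z-c[2])/r[2]
def proj(d,X):
    p=d['R']@np.array(X)+d['t']; K=d['K']
    if d.get('fish'):
        th=np.arctan2(np.hypot(p[0],p[1]),p[2]);q=p[:2]/np.hypot(p[0],p[1])*th
    else: q=p[:2]/p[2]
    return np.array([K[0,0]*q[0]+K[0,2],K[1,1]*q[1]+K[1,2]])
E
python3 - <<'E'
from h import *
s=env.get_state(); print(s)
for c in ['top','scene']:
    d=snap(c,c+'0',1.42); print(c,d['K'].round(1).tolist(),(-d['R'].T@d['t']).round(3),d['R'].round(3).tolist())
E
```

```text
{'clock': 0.0, 'joint_pos': array([1.16837634e+00, 3.14017447e-01, 4.49757805e-02, 1.30356067e+00,
       2.93960355e-06, 1.43124338e+00]), 'qvel': array([ 0.00060325, -0.00070208,  0.00130365, -0.00051608, -0.00148859,
        0.00096549]), 'tau': array([ 4.41127395e-04, -4.80630934e+01,  2.98530096e+01,  1.97612605e-02,
        9.98931199e-06,  9.56840474e-07]), 'tcp_pos': array([0.14921374, 0.55482419, 0.24939781]), 'orientation': array([ 4.43018574e-04,  7.93677879e-01,  6.08337578e-01, -7.86861849e-04]), 'wrist_force': array([ 0.49313007,  0.33828999, -0.72730912]), 'ft_torque': array([0.02139162, 0.02688247, 0.00022494]), 'finger_gap': 0.08518840263160964}
top [[493.9, 0.0, 274.2], [0.0, 493.9, 210.4], [0.0, 0.0, 1.0]] [ 0.234 -0.017  1.398] [[-0.012, -1.0, -0.006], [-0.978, 0.013, -0.206], [0.207, 0.003, -0.978]]
scene [[494.3, 0.0, 273.3], [0.0, 494.3, 213.8], [0.0, 0.0, 1.0]] [1.211 0.629 1.144] [[-0.674, 0.739, 0.012], [0.535, 0.499, -0.682], [-0.51, -0.453, -0.731]]
```

View pics/top0.png

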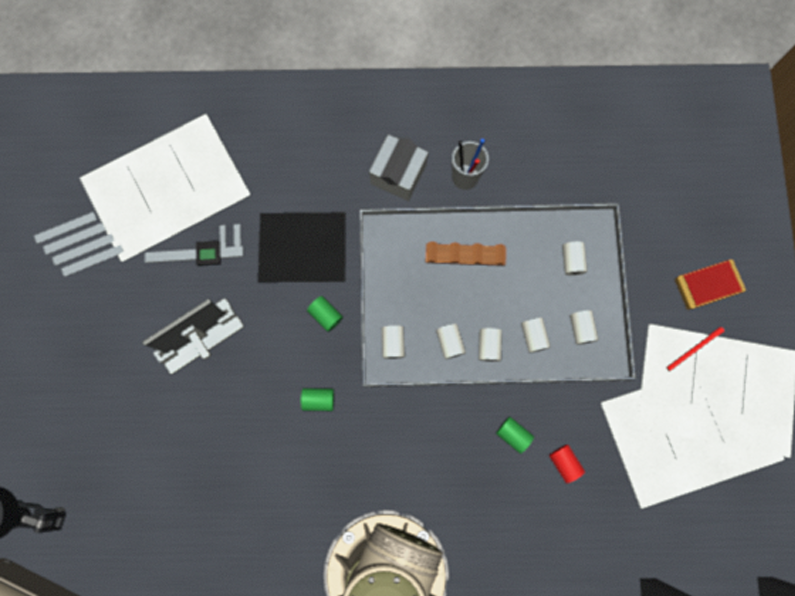

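View pics/scene0.png

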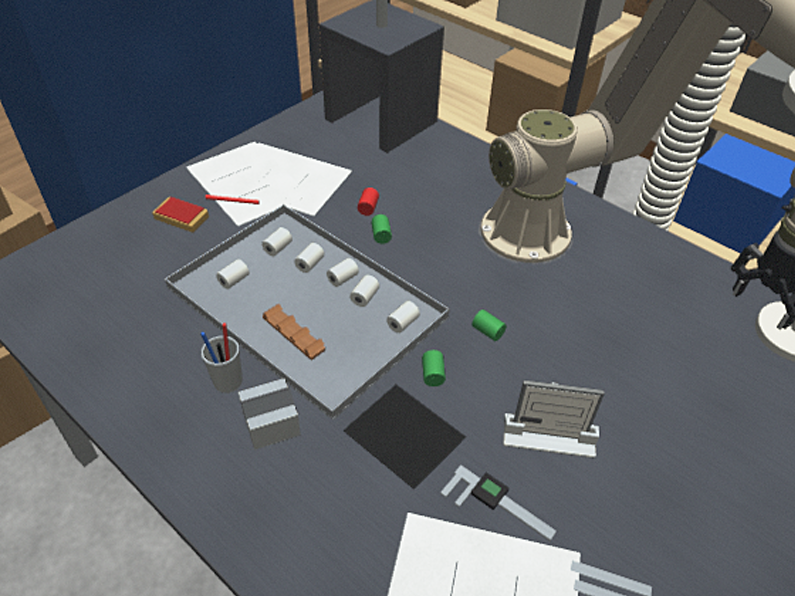

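The top view shows six white rollers at about (575,257), (393,342), (451,341), (490,344), (537,334) and (584,327). The cradle is near (466,254), the mat near (302,246), and the holder with the chart near (195,335), yawed about 0.4. The scene view agrees and shows the sheet face pointing away from the robot.

```bash
cat >> h.py <<'E'
def blobs(d,mask,z,amin=60):
    n,l,st,ce=cv2.connectedComponentsWithStats(mask.astype(np.uint8))
    out=[]
    for i in range(1,n):
        if st[i,4]<amin: continue
        c=max(cv2.findContours((l==i).astype(np.uint8),cv2.RETR_EXTERNAL,cv2.CHAIN_APPROX_NONE)[0],key=len)[:,0]
        P=np.array([at(d,u,v,z)[:2] for u,v in c])
        (x,y),(w,h),a=cv2.minAreaRect((P*1000).astype(np.float32))
        if w<h: w,h,a=h,w,a+90
        a=(a+90)%180-90
        out.append((x/1000,y/1000,w,h,np.radians(a),st[i,4],tuple(ce[i].round(0))))
    return out
def masks(im):
    hsv=cv2.cvtColor(im,cv2.COLOR_RGB2HSV).astype(int);h,s,v=hsv[...,0],hsv[...,1],hsv[...,2]
    return dict(white=(v>165)&(s<50),brown=(h>4)&(h<18)&(s>120)&(v>70),black=(v<42))
E
python3 - <<'E'
from h import *
d=load('top');m=masks(d['color'])
m['white'][:, :250]=0;m['white'][:140]=0;m['white'][265:]=0;m['white'][:,440:]=0
for k,z in [('white',.026),('brown',.028),('black',.003)]:
    for b in blobs(d,m[k],z): 
        if k!='black' or b[5]>1500: print(k,np.round(b[:5],3),b[5:])
E
```

```text
white [ 6.1000e-01 -3.8900e-01  6.2785e+01  3.8660e+01  5.0000e-03] (np.int32(285), (np.float64(405.0), np.float64(180.0)))
white [ 0.466 -0.398 62.443 39.369  0.124] (np.int32(303), (np.float64(412.0), np.float64(229.0)))
white [ 0.451 -0.301 62.628 39.073  0.202] (np.int32(303), (np.float64(377.0), np.float64(235.0)))
white [ 4.4100e-01 -1.8000e-02  5.9535e+01  3.6482e+01 -1.0000e-02] (np.int32(295), (np.float64(276.0), np.float64(240.0)))
white [ 0.441 -0.131 62.682 38.268  0.244] (np.int32(298), (np.float64(317.0), np.float64(239.0)))
white [ 0.433 -0.211 63.079 38.389 -0.104] (np.int32(301), (np.float64(345.0), np.float64(242.0)))
brown [  0.616  -0.167 158.01   41.405   1.524] (np.int32(715), (np.float64(327.0), np.float64(179.0)))
brown [  0.548  -0.659 102.783  69.656  -1.272] (np.int32(135), (np.float64(504.0), np.float64(203.0)))
black [6.4300e-01 1.6800e-01 1.7504e+02 1.4329e+02 1.5580e+00] (np.int32(2766), (np.float64(212.0), np.float64(174.0)))
```

Run:
```python
from h import *
d=load('top')
for n,u,v,z in [('chart top L',145,345,.158),('chart top R',210,301,.158),('tab',200,348,.075),('holder',203,347,.01),('base R',242,322,.008),('base L',170,373,.008)]:
    print(n,at(d,u/1.42,v/1.42,z).round(3))
im=d['color'][195:275,90:185,::-1]; cv2.imwrite('pics/crop1.png',cv2.resize(im,None,fx=7,fy=7,interpolation=cv2.INTER_CUBIC))
w=env.read_camera('wrist');s=env.get_state();R=Rot.from_quat(s['orientation'][[1,2,3,0]]).as_matrix()
print(R.round(3).tolist(), w['K'].round(1).tolist());c=-w['R'].T@w['t'];print('cam in tool',(R.T@(c-s['tcp_pos'])).round(3),(w['R']@R).round(3).tolist())
```

```text
chart top L [0.417 0.424 0.158]
chart top R [0.496 0.311 0.158]
tab [0.423 0.349 0.075]
holder [0.434 0.361 0.01 ]
base R [0.484 0.285 0.008]
base L [0.383 0.425 0.008]
[[0.26, 0.966, -0.001], [0.966, -0.26, -0.001], [-0.001, -0.0, -1.0]] [[325.2, 0.0, 277.0], [0.0, 325.2, 203.5], [0.0, 0.0, 1.0]]
cam in tool [-0.    -0.067 -0.124] [[1.0, -0.0, -0.001], [0.0, 0.964, -0.266], [0.001, 0.266, 0.964]]
```

View pics/crop1.png

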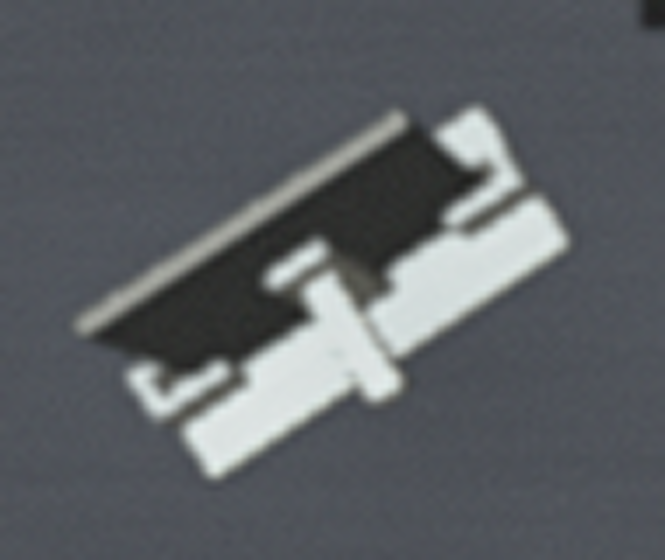

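The crop shows the chart's top edge running from (85,325) to (402,122), the holder's near base corners at (212,478) and (568,240), and the tab's outer end at (383,390).

Run:
```python
from h import *
d=load('top')
g=lambda u,v,z: at(d,u/7+90,v/7+195,z)
a=g(85,325,.158);b=g(402,122,.158);c=g(212,478,.006);e=g(568,240,.006);t=g(383,385,.078)
t2=g(365,383,.083);
print('top L,R',a.round(4),b.round(4),np.linalg.norm(a-b),'yaw',np.arctan2(*(-(a-b)[:2]*[1,-1])))
print('base L,R',c.round(4),e.round(4),np.linalg.norm(c-e),'yaw',np.arctan2(*(-(c-e)[:2]*[1,-1])))
v=(c-e)/np.linalg.norm(c-e);n=np.array([v[1],-v[0],0])
print('holder centre',((c+e)/2+n*.035).round(4),'chart top mid',((a+b)/2).round(4),'tab end',t.round(4),t2.round(4),n)
```

```text
top L,R [0.4214 0.4246 0.158 ] [0.4951 0.3126 0.158 ] 0.13407136505809705 yaw 0.582080099464743
base L,R [0.3814 0.4237 0.006 ] [0.4769 0.283  0.006 ] 0.170004010716886 yaw 0.5964746961531302
holder centre [0.4581 0.373  0.006 ] chart top mid [0.4583 0.3686 0.158 ] tab end [0.4087 0.3369 0.078 ] [0.4089 0.3425 0.083 ] [0.82732102 0.56172941 0.        ]
```

```bash
cat >> h.py <<'E'
def tool(yaw,lean=0,about='x'):
    return Rot.from_euler('z',yaw)*Rot.from_matrix(np.diag([1.,-1,-1]))*Rot.from_euler(about,lean)
def plan(targets,step=.058,ang=.17,start=None):
    """targets: (grip,pos,Rot,[wait rows]); prints rows"""
    s=env.get_state()
    p,R=(np.array(s['tcp_pos']),Rot.from_quat(np.array(s['orientation'])[[1,2,3,0]])) if start is None else start
    rows=[]
    for t in targets:
        g,P,Q=t[:3];P=np.array(P,float)
        dv=(R.inv()*Q).as_rotvec();D=P-p
        n=max(int(np.ceil(max(np.linalg.norm(D)/step,np.linalg.norm(dv)/ang))),1)
        for k in range(n):
            rows.append([g]+list((R.inv().apply(D/n)).round(4)+0.)+list((dv/n).round(4)+0.)); R=R*Rot.from_rotvec(dv/n)
        p,R=P,Q
        for _ in range(t[3] if len(t)>3 else 0): rows.append([g,0,0,0,0,0,0])
    print(len(rows),'rows');print('['+',\n'.join(str([float(x) for x in r]).replace(' ','') for r in rows)+']')
def st():
    s=env.get_state();print('t',round(s['clock'],2),'tcp',s['tcp_pos'].round(4),'yaw/eul',Rot.from_quat(s['orientation'][[1,2,3,0]]).as_euler('ZYX').round(3),'F',s['wrist_force'].round(1),'gap',round(s['finger_gap'],4),'q',s['joint_pos'].round(2))
E
python3 - <<'E'
from h import *
plan([(0,[.405,.335,.215],tool(2.165,-.22),1)])
E
```

```text
7 rows
[[0.0,-0.0243,0.0507,0.0058,-0.0345,0.0159,-0.1422],
[0.0,-0.0313,0.0465,0.007,-0.0345,0.0159,-0.1422],
[0.0,-0.0377,0.0413,0.008,-0.0345,0.0159,-0.1422],
[0.0,-0.0433,0.0353,0.0087,-0.0345,0.0159,-0.1422],
[0.0,-0.048,0.0284,0.009,-0.0345,0.0159,-0.1422],
[0.0,-0.0517,0.021,0.0091,-0.0345,0.0159,-0.1422],
[0.0,0.0,0.0,0.0,0.0,0.0,0.0]]
```

Request:
{"fn": "carry_out", "kwargs": {"steps": [[0,-0.0243,0.0507,0.0058,-0.0345,0.0159,-0.1422],[0,-0.0313,0.0465,0.007,-0.0345,0.0159,-0.1422],[0,-0.0377,0.0413,0.008,-0.0345,0.0159,-0.1422],[0,-0.0433,0.0353,0.0087,-0.0345,0.0159,-0.1422],[0,-0.048,0.0284,0.009,-0.0345,0.0159,-0.1422],[0,-0.0517,0.021,0.0091,-0.0345,0.0159,-0.1422],[0,0,0,0,0,0,0],[0,0,0,0,0,0,0]]}}

```text
clock: 1.15
tcp_pos: [0.4049, 0.3351, 0.2154]
orientation: [0.051, 0.467, 0.877, 0.097]
wrist_force: [-0.2, -0.3, -0.2]
finger_gap: 0.0424
```

Run:
```python
from h import *
st()
d=snap('wrist','w1',1.42); d['fish']=1
n=np.array([.829,.559,0]);y=np.array([-.559,.829,0]);c=np.array([.4582,.371,0])
for name,a,b,z in [('tab out end top',-.065,0,.083),('tabpt',-.053,0,.075),('top L',0,.07,.158),('top R',0,-.07,.158),('base nearL',-.035,.085,.008),('base nearR',-.035,-.085,.008)]:
    print(name,(proj(d,c+a*n+b*y+[0,0,z])*1.42).round(0))
```

```text
t 1.15 tcp [0.4049 0.3351 0.2154] yaw/eul [ 2.163e+00 -1.000e-03  2.922e+00] F [-0.2 -0.3 -0.2] gap 0.0424 q [ 0.53  0.06 -0.38  0.91  0.01 -0.06]
tab out end top [393. 233.]
tabpt [393. 247.]
top L [533. 412.]
top R [253. 412.]
base nearL [507. 235.]
base nearR [278. 235.]
```

View pics/w1.png

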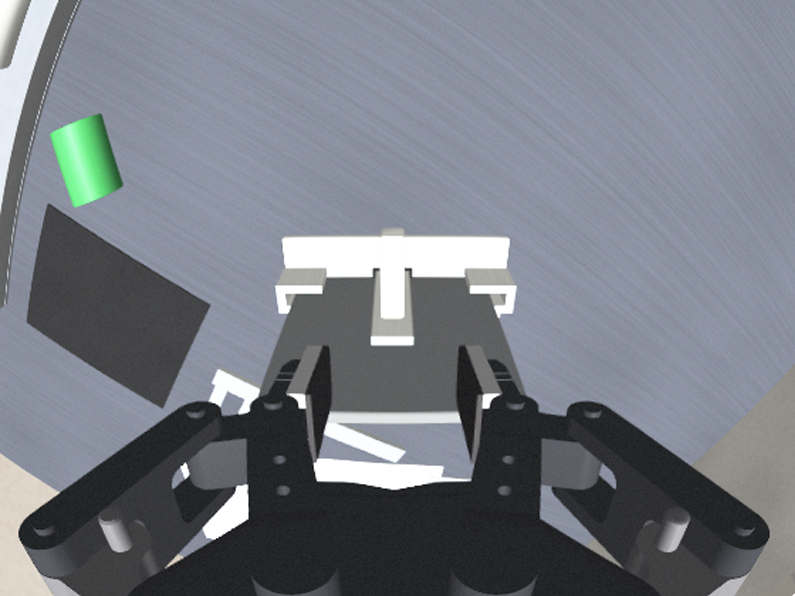

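The wrist view matches my predicted points within 5 px: tab end at (393,231), base corners at (283,237) and (509,237), and top edge at row 417. The pose is good, so I'm gripping the tab.

Run:
```python
from h import *
n=np.array([.829,.559,0]);c=np.array([.4582,.371,0]);T=c-.054*n+[0,0,.075]
plan([(0,T+[0,0,.04],tool(2.165,-.22)),(-.2,T,tool(2.165,-.22))])
print('arc')
H=c-.008*n+[0,0,.101]; tg=[]
for k,th in enumerate(np.linspace(.05,.68,11)):
    r=-(.046*np.cos(th)+.026*np.sin(th))*n+np.array([0,0,.046*np.sin(th)-.026*np.cos(th)])
    tg.append((-1,H+r,tool(2.165,-.22+.034*k)))
plan(tg[1:],start=(tg[0][1],tg[0][2]))
```

```text
3 rows
[[0.0,-0.0005,-0.006,0.0502,0.0002,-0.0006,-0.0004],
[0.0,-0.0004,-0.006,0.0502,0.0002,-0.0006,-0.0004],
[-0.2,0.0,-0.0087,0.039,0.0,0.0,0.0]]
arc
10 rows
[[-1.0,0.0,-0.0007,-0.0033,0.034,0.0,0.0],
[-1.0,0.0,-0.0006,-0.0033,0.034,0.0,0.0],
[-1.0,0.0,-0.0005,-0.0033,0.034,0.0,0.0],
[-1.0,0.0,-0.0004,-0.0033,0.034,0.0,0.0],
[-1.0,0.0,-0.0003,-0.0033,0.034,0.0,0.0],
[-1.0,0.0,-0.0002,-0.0033,0.034,0.0,0.0],
[-1.0,0.0,-0.0001,-0.0033,0.034,0.0,0.0],
[-1.0,0.0,0.0,-0.0033,0.034,0.0,0.0],
[-1.0,0.0,0.0001,-0.0033,0.034,0.0,0.0],
[-1.0,0.0,0.0002,-0.0033,0.034,0.0,0.0]]
```

Request:
{"fn": "carry_out", "kwargs": {"steps": [[0,-0.0005,-0.006,0.0502,0,0,0],[0,-0.0004,-0.006,0.0502,0,0,0],[-0.2,0,-0.0045,0.02,0,0,0],[-0.2,0,-0.0042,0.019,0,0,0],[-0.3,0,0,0,0,0,0],[-1,0,0,0,0,0,0],[-1,0,0,0,0,0,0],[-1,0,0,0,0,0,0],[-1,0,0,0,0,0,0]], "grip_force": 20}}

```text
clock: 2.33
tcp_pos: [0.4143, 0.341, 0.0757]
orientation: [0.051, 0.466, 0.878, 0.098]
wrist_force: [-0.9, 1.9, 0.1]
finger_gap: 0.0136
```

Request:
{"fn": "carry_out", "kwargs": {"steps": [[-1,0,-0.0007,-0.0033,0.034,0,0],[-1,0,-0.0006,-0.0033,0.034,0,0],[-1,0,-0.0005,-0.0033,0.034,0,0],[-1,0,-0.0004,-0.0033,0.034,0,0],[-1,0,-0.0003,-0.0033,0.034,0,0],[-1,0,-0.0002,-0.0033,0.034,0,0],[-1,0,-0.0001,-0.0033,0.034,0,0],[-1,0,0,-0.0033,0.034,0,0],[-1,0,0.0001,-0.0033,0.034,0,0]]}}

```text
clock: 3.45
tcp_pos: [0.4101, 0.3372, 0.1039]
orientation: [-0.02, 0.469, 0.882, -0.038]
wrist_force: [0.6, 0.3, -3.5]
finger_gap: 0.0137
```

Run:
```python
from h import *
st(); snap('wrist','w2',1.42)
```

```text
t 3.45 tcp [0.4101 0.3372 0.1039] yaw/eul [ 2.164 -0.    -3.055] F [ 0.6  0.3 -3.5] gap 0.0137 q [ 0.54  0.38 -0.23  1.04 -0.   -0.05]
```

View pics/w2.png

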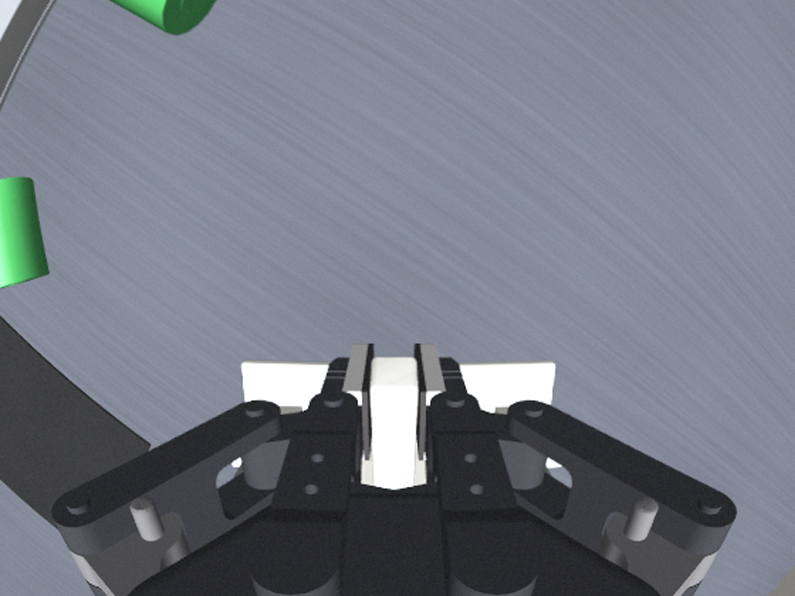

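The tab sits in the jaws at about (393,420) and the gap still reads 14 mm. I'm nudging a little further to be sure the leg is against its stop.

Request:
{"fn": "carry_out", "kwargs": {"steps": [[-1,0,0.0001,-0.002,0.034,0,0],[-1,0,0.0001,-0.002,0.02,0,0],[-1,0,0,0,0,0,0]]}}

```text
clock: 3.88
tcp_pos: [0.4107, 0.3379, 0.1078]
orientation: [-0.033, 0.468, 0.881, -0.061]
wrist_force: [-0.3, -0.1, -3.7]
finger_gap: 0.0137
```

Run:
```python
from h import *
s=env.get_state();p=s['tcp_pos'];R=Rot.from_quat(s['orientation'][[1,2,3,0]])
n=np.array([.829,.559,0]);Y=.593+np.pi
plan([(-1,p-[0,0,.002],R,1),(-.3,p-[0,0,.002],R,3),(-.2,p-n*.01+[0,0,.06],R),(0,[.43,.352,.235],tool(Y-.7,-.0)),(0,[.459,.372,.20],tool(Y)),(0,[.459,.372,.144],tool(Y))])
```

```text
20 rows
[[-1.0,0.0,0.0003,0.002,0.0,0.0,0.0],
[-1.0,0.0,0.0,0.0,0.0,0.0,0.0],
[-0.3,0.0,0.0,0.0,0.0,0.0,0.0],
[-0.3,0.0,0.0,0.0,0.0,0.0,0.0],
[-0.3,0.0,0.0,0.0,0.0,0.0,0.0],
[-0.3,0.0,0.0,0.0,0.0,0.0,0.0],
[-0.2,0.0,-0.0092,-0.03,0.0,0.0,0.0],
[-0.2,0.0,-0.0092,-0.03,0.0,0.0,0.0],
[0.0,0.0002,0.004,-0.0119,-0.0216,-0.0102,-0.1448],
[0.0,-0.0006,0.0043,-0.0118,-0.0216,-0.0102,-0.1448],
[0.0,-0.0013,0.0044,-0.0117,-0.0216,-0.0102,-0.1448],
[0.0,-0.0021,0.0044,-0.0116,-0.0216,-0.0102,-0.1448],
[0.0,-0.0028,0.0043,-0.0114,-0.0216,-0.0102,-0.1448],
[0.0,-0.0035,0.0041,-0.0113,-0.0216,-0.0102,-0.1448],
[0.0,-0.0053,0.0046,0.007,0.0,0.0,-0.14],
[0.0,-0.0059,0.0038,0.007,0.0,0.0,-0.14],
[0.0,-0.0064,0.0029,0.007,0.0,0.0,-0.14],
[0.0,-0.0067,0.002,0.007,0.0,0.0,-0.14],
[0.0,-0.007,0.0011,0.007,0.0,0.0,-0.14],
[0.0,0.0,0.0,0.056,0.0,0.0,0.0]]
```

Request:
{"fn": "carry_out", "kwargs": {"steps": [[-1,0,0.0003,0.002,0,0,0],[-1,0,0,0,0,0,0],[-0.3,0,0,0,0,0,0],[-0.3,0,0,0,0,0,0],[-0.3,0,0,0,0,0,0],[-0.2,0,-0.0092,-0.03,0,0,0],[-0.2,0,-0.0092,-0.03,0,0,0],[0,0.0002,0.004,-0.0119,-0.0216,-0.0102,-0.1448],[0,-0.0006,0.0043,-0.0118,-0.0216,-0.0102,-0.1448],[0,-0.0013,0.0044,-0.0117,-0.0216,-0.0102,-0.1448],[0,-0.0021,0.0044,-0.0116,-0.0216,-0.0102,-0.1448],[0,-0.0028,0.0043,-0.0114,-0.0216,-0.0102,-0.1448],[0,-0.0035,0.0041,-0.0113,-0.0216,-0.0102,-0.1448],[0,-0.0053,0.0046,0.007,0,0,-0.14],[0,-0.0059,0.0038,0.007,0,0,-0.14],[0,-0.0064,0.0029,0.007,0,0,-0.14],[0,-0.0067,0.002,0.007,0,0,-0.14],[0,-0.007,0.0011,0.007,0,0,-0.14],[0,0,0,0,0,0,0]]}}

```text
clock: 6.25
tcp_pos: [0.4586, 0.3721, 0.1997]
orientation: [-0.001, -0.292, 0.957, -0.0]
wrist_force: [-0.6, 1.4, 1.2]
finger_gap: 0.0429
```

Run:
```python
from h import *
st(); snap('wrist','w3',1.42)
d=snap('top'); im=d['color'][195:275,90:185,::-1]; cv2.imwrite('pics/crop2.png',cv2.resize(im,None,fx=4,fy=4,interpolation=cv2.INTER_CUBIC))
```

```text
t 6.25 tcp [0.4586 0.3721 0.1997] yaw/eul [-2.550e+00 -1.000e-03 -3.142e+00] F [-0.6  1.4  1.2] gap 0.0429 q [ 0.55  0.36 -0.01  1.2  -0.   -1.62]
```

View pics/w3.png

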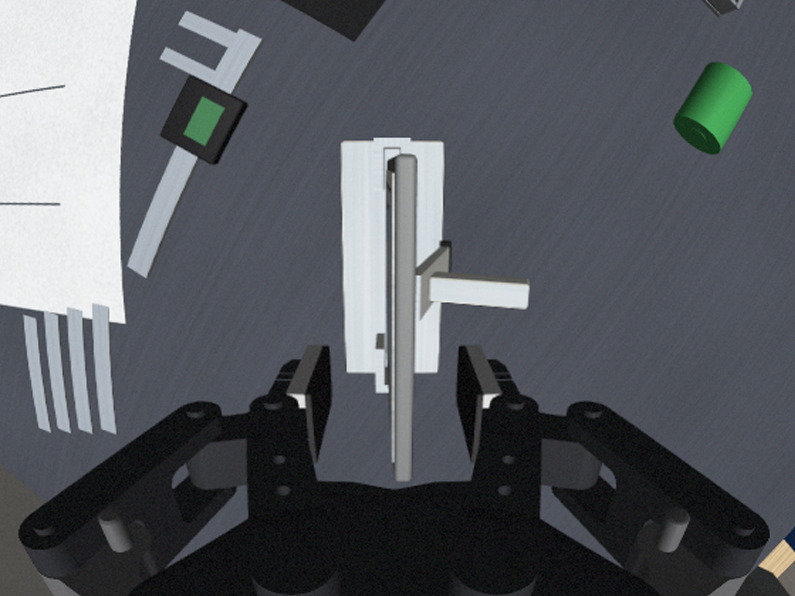

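The wrist view shows the leg swung out at (480,290) and the board's top strip at u≈404. That is about 3 mm on the leg side of jaw centre.

Run:
```python
from h import *
d=load('wrist');d['fish']=1
a=at(d,405/1.42,155/1.42,.158);b=at(d,403/1.42,480/1.42,.158)
print(a,b,np.linalg.norm(a-b),(a+b)/2,'yaw',np.arctan2(-(b-a)[0],(b-a)[1]))
m=(a+b)/2
Y=.593+np.pi
plan([(-.2,[m[0],m[1],.144],tool(Y))])
plan([(-1,[m[0],m[1],.26],tool(Y))],start=(np.array([m[0],m[1],.144]),tool(Y)))
```

```text
[0.49470414 0.31099338 0.158     ] [0.41721584 0.42571548 0.158     ] 0.13843986700702426 [0.45595999 0.36835443 0.158     ] yaw 0.5940542974996261
1 rows
[[-0.2,0.0042,-0.0017,0.0564,0.0,-0.0003,-0.0019]]
3 rows
[[-1.0,0.0,0.0,-0.0387,0.0,0.0,0.0],
[-1.0,0.0,0.0,-0.0387,0.0,0.0,0.0],
[-1.0,0.0,0.0,-0.0387,0.0,0.0,0.0]]
```

Request:
{"fn": "carry_out", "kwargs": {"steps": [[0,0.004,-0.0017,0.028,0,0,0],[-0.2,0,0,0.028,0,0,0],[-0.5,0,0,0,0,0,0],[-1,0,0,0,0,0,0],[-1,0,0,0,0,0,0],[-1,0,0,0,0,0,0],[-1,0,0,0,0,0,0],[-1,0,0,0,0,0,0]], "grip_force": 60}}

```text
clock: 7.35
tcp_pos: [0.4577, 0.3693, 0.1454]
orientation: [0.002, -0.292, 0.956, 0.0]
wrist_force: [4.9, 3.1, 0.2]
finger_gap: 0.0069
```

```bash
cat >> h.py <<'E'
ym=-.013; M=np.array([.643,.168,.003])
def chartpose(x,lean,dz=0,zg=.137):
    Rc=Rot.from_euler('z',ym)*Rot.from_euler('y',-lean)
    o=M+Rot.from_euler('z',ym).apply([x,0,0])+[0,0,.004*np.sin(lean)+dz]
    return o+Rc.apply([0,0,zg]), Rc*Rot.from_matrix(np.diag([-1.,1,-1]))
E
python3 - <<'E'
from h import *
s=env.get_state();p=s['tcp_pos'];R=Rot.from_quat(s['orientation'][[1,2,3,0]])
h=chartpose(.031,.276,.02)
plan([(-1,p+[0,0,.075],R,1),(-1,*chartpose(.01,.0,.07)),(-1,*h,2)],step=.045)
E
```

```text
14 rows
[[-1.0,-0.0001,0.0,-0.0375,0.0,0.0,0.0],
[-1.0,-0.0001,0.0,-0.0375,0.0,0.0,0.0],
[-1.0,0.0,0.0,0.0,0.0,0.0,0.0],
[-1.0,-0.007,-0.0395,0.0015,0.0001,0.0005,0.0866],
[-1.0,-0.0104,-0.0387,0.0015,0.0001,0.0005,0.0866],
[-1.0,-0.0137,-0.0377,0.0015,0.0001,0.0005,0.0866],
[-1.0,-0.0169,-0.0363,0.0015,0.0001,0.0005,0.0866],
[-1.0,-0.02,-0.0347,0.0015,0.0001,0.0005,0.0866],
[-1.0,-0.023,-0.0329,0.0015,0.0001,0.0005,0.0866],
[-1.0,-0.0257,-0.0308,0.0015,0.0001,0.0005,0.0866],
[-1.0,0.0082,0.0,0.027,0.0,-0.138,0.0],
[-1.0,0.0118,0.0,0.0257,0.0,-0.138,0.0],
[-1.0,0.0,0.0,0.0,0.0,0.0,0.0],
[-1.0,0.0,0.0,0.0,0.0,0.0,0.0]]
```

Request:
{"fn": "carry_out", "kwargs": {"steps": [[-1,0,0,-0.02,0,0,0],[-1,0,0,-0.03,0,0,0],[-1,0,0,-0.025,0,0,0],[-1,0,0,0,0,0,0],[-1,-0.007,-0.0395,0.0015,0.0001,0.0005,0.0866],[-1,-0.0104,-0.0387,0.0015,0.0001,0.0005,0.0866],[-1,-0.0137,-0.0377,0.0015,0.0001,0.0005,0.0866],[-1,-0.0169,-0.0363,0.0015,0.0001,0.0005,0.0866],[-1,-0.02,-0.0347,0.0015,0.0001,0.0005,0.0866],[-1,-0.023,-0.0329,0.0015,0.0001,0.0005,0.0866],[-1,-0.0257,-0.0308,0.0015,0.0001,0.0005,0.0866],[-1,0.0082,0,0.027,0,-0.138,0],[-1,0.0118,0,0.0257,0,-0.138,0],[-1,0,0,0,0,0,0],[-1,0,0,0,0,0,0]], "grip_force": 70}}

```text
clock: 9.22
tcp_pos: [0.6338, 0.167, 0.1545]
orientation: [0.132, 0.006, 0.991, -0.002]
wrist_force: [1.1, -0.1, -2.2]
finger_gap: 0.007
```

Run:
```python
from h import *
st(); print(chartpose(.031,.276,.02)[0]); snap('scene','s2',2.4,(180,170,400,360))
```

```text
t 9.22 tcp [0.6338 0.167  0.1545] yaw/eul [ 3.13   0.265 -3.139] F [ 1.1 -0.1 -2.2] gap 0.007 q [ 0.16  0.32 -0.22  0.77 -0.05 -1.41]
[0.63666677 0.16808234 0.15590502]
```

View pics/s2.png

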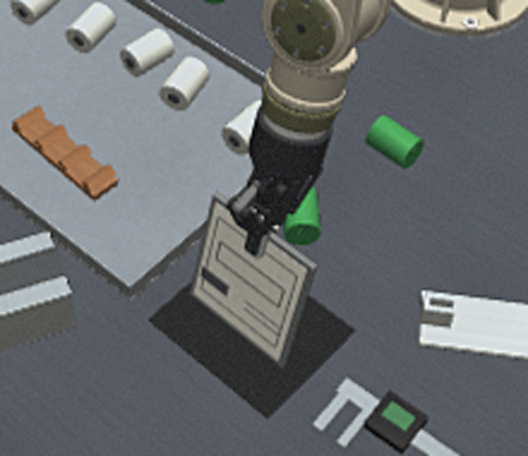

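The scene view shows the chart hanging level over the mat with its lower edge roughly parallel to the mat's edge, from (195,298) to (282,362). I'm lowering it.

Run:
```python
from h import *
plan([(-1,*chartpose(.031,.276,.003)),(-1,*chartpose(.031,.276,-.001))])
```

```text
2 rows
[[-1.0,0.0042,0.0009,0.0168,-0.0015,-0.0069,0.0009],
[-1.0,0.0011,0.0,0.0038,0.0,0.0,0.0]]
```

Request:
{"fn": "carry_out", "kwargs": {"steps": [[-1,0.002,0.0009,0.008,-0.0015,-0.007,0.001],[-1,0.0022,0,0.0088,0,0,0],[-1,0,0,0,0,0,0],[-1,0.0003,0,0.001,0,0,0],[-1,0.0003,0,0.001,0,0,0],[-1,0.0003,0,0.001,0,0,0],[-1,0,0,0,0,0,0]]}}

```text
clock: 10.15
tcp_pos: [0.6393, 0.1684, 0.1388]
orientation: [0.142, 0.007, 0.99, -0.0]
wrist_force: [-0.8, 0.6, 10.4]
finger_gap: 0.0071
```

Request:
{"fn": "carry_out", "kwargs": {"steps": [[-1,-0.0003,0,-0.001,0,0,0],[-1,0,0,0,0,0,0],[-0.7,0,0,0,0,0,0],[-0.6,0,0,0,0,0,0],[-0.5,0,0,0,0,0,0],[-0.5,0,0,0,0,0,0],[-0.5,0,0,-0.02,0,0,0],[-0.5,0,0,-0.04,0,0,0],[-0.3,0,0,-0.05,0,0,0],[0,0,0,0,0,0,0]]}}

```text
clock: 11.4
tcp_pos: [0.6077, 0.1689, 0.2471]
orientation: [0.142, 0.006, 0.99, -0.0]
wrist_force: [0.6, 0.6, 0.2]
finger_gap: 0.0427
```

Run:
```python
from h import *
st(); snap('wrist','w4',1.42)
```

```text
t 11.4 tcp [0.6077 0.1689 0.2471] yaw/eul [3.128 0.285 3.14 ] F [0.6 0.6 0.2] gap 0.0427 q [ 0.17  0.21 -0.14  0.94 -0.05 -1.4 ]
```

View pics/w4.png

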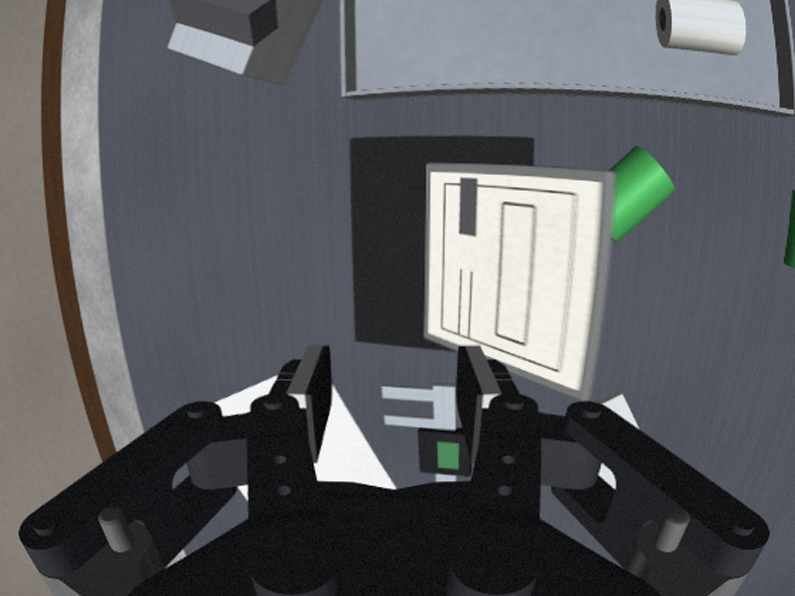

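The wrist view shows the board leaning back much further than it should, with its lower edge at u≈428 and top edge at u≈600. I need to work out the actual lean.

Run:
```python
from h import *
d=load('wrist');d['fish']=1
g=lambda u,v,z: at(d,u/1.42,v/1.42,z)
A=g(427,165,.006);B=g(426,337,.006)
print('lower edge',A.round(4),B.round(4),np.linalg.norm(A-B))
for z in (.03,.05,.07,.09,.11,.13,.145):
    T=g(612,175,z);U=g(590,395,z)
    print(z,T.round(3),U.round(3),'w',np.linalg.norm(T-U).round(4),'h',np.linalg.norm((T+U)/2-(A+B)/2).round(4))
snap('scene','s3',2.4,(180,170,400,360))
```

```text
lower edge [0.65   0.1018 0.006 ] [0.6504 0.2456 0.006 ] 0.1438410701220037
0.03 [0.51  0.104 0.03 ] [0.509 0.275 0.03 ] w 0.1712 h 0.1436
0.05 [0.514 0.104 0.05 ] [0.513 0.265 0.05 ] w 0.161 h 0.1442
0.07 [0.517 0.104 0.07 ] [0.517 0.255 0.07 ] w 0.1508 h 0.1479
0.09 [0.521 0.104 0.09 ] [0.52  0.244 0.09 ] w 0.1406 h 0.1543
0.11 [0.525 0.103 0.11 ] [0.524 0.234 0.11 ] w 0.1304 h 0.1632
0.13 [0.528 0.103 0.13 ] [0.528 0.224 0.13 ] w 0.1202 h 0.1742
0.145 [0.531 0.103 0.145] [0.531 0.216 0.145] w 0.1126 h 0.1837
```

View pics/s3.png

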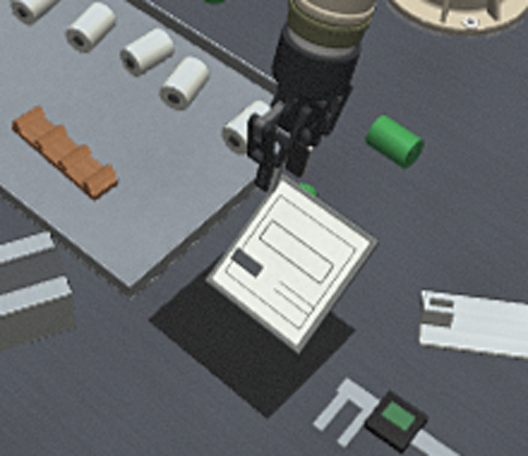

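Run:
```python
from h import *
w=load('wrist');Rt=np.array([[1,0,-.001],[0,.964,-.266],[.001,.266,.964]]);ct=np.array([0,-.067,-.124])
R=tool(-2.550).as_matrix();tcp=np.array([.4586,.3721,.1997])
Rw=Rt@R.T; c=tcp+R@ct; d=dict(K=w['K'],R=Rw,t=-Rw@c,fish=1)
y=np.array([-.559,.829,0]);n=np.array([.829,.559,0]);C=np.array([.456,.3684,0])
for th in (0,.1,.2,.3,.4,.5,.6):
    o=[]
    for a,b,yy in [(57,18,-7),(57,18,7),(57,34,-7),(0,92,0),(0,92,-11)]:
        r=a*np.array([-np.cos(th),np.sin(th)])+b*np.array([-np.sin(th),-np.cos(th)])
        o.append((proj(d,C+n*(-.008+r[0]/1e3)+y*yy/1e3+[0,0,.101+r[1]/1e3])*1.42).round(0).tolist())
    print(th,o)
```

```text
0 [[519.0, 275.0], [517.0, 299.0], [512.0, 268.0], [410.0, 259.0], [411.0, 244.0]]
0.1 [[524.0, 277.0], [522.0, 302.0], [519.0, 271.0], [424.0, 259.0], [424.0, 244.0]]
0.2 [[529.0, 280.0], [527.0, 305.0], [526.0, 273.0], [437.0, 260.0], [437.0, 244.0]]
0.3 [[533.0, 283.0], [531.0, 309.0], [533.0, 276.0], [450.0, 261.0], [450.0, 245.0]]
0.4 [[536.0, 286.0], [533.0, 312.0], [538.0, 279.0], [463.0, 262.0], [464.0, 246.0]]
0.5 [[537.0, 289.0], [535.0, 316.0], [543.0, 282.0], [476.0, 263.0], [476.0, 247.0]]
0.6 [[538.0, 292.0], [536.0, 320.0], [547.0, 285.0], [489.0, 264.0], [489.0, 248.0]]
```

View pics/crop2.png

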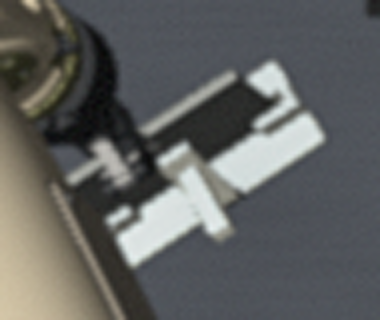

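Run:
```python
from h import *
from scipy.optimize import least_squares
d=load('wrist');d['fish']=1
px=np.array([[427,164],[426,337],[608,173],[587,397]])/1.42
pts=np.array([[.004,-.07,0],[.004,.07,0],[0,-.07,.15],[0,.07,.15]])
def res(q):
    R=Rot.from_euler('z',q[3])*Rot.from_euler('y',-q[4])
    return np.concatenate([proj(d,R.apply(P)+q[:3])-u for P,u in zip(pts,px)])
f=least_squares(res,[.65,.17,.02,0,1.]);print('chart pose',f.x.round(4),'res',f.fun.round(1),'top',(f.x[:3]+(Rot.from_euler('z',f.x[3])*Rot.from_euler('y',-f.x[4])).apply([0,0,.15])).round(4))
# arm model
D=[((1.168,.314,.045,1.304),(.1492,.5548,.2494)),((.53,.06,-.38,.91),(.4049,.3351,.2154)),((.54,.38,-.23,1.04),(.4101,.3372,.1039)),((.55,.36,-.01,1.2),(.4586,.3721,.1997)),((.16,.32,-.22,.77),(.6338,.167,.1545)),((.17,.21,-.14,.94),(.6077,.1689,.2471))]
def fk(p,q):
    a,b,ph,L,h,r0=p[:6];pt=q[1]-q[2]+q[3]
    return r0+a*np.sin(q[1])+b*np.cos(q[1]-q[2]+ph)+L*np.cos(pt), h+a*np.cos(q[1])-b*np.sin(q[1]-q[2]+ph)-L*np.sin(pt)
def r2(p):
    o=[]
    for q,x in D:
        r=x[0]*np.cos(q[0])+x[1]*np.sin(q[0]);f=fk(p,q);o+=[f[0]-r,f[1]-x[2]]
    return o
g=least_squares(r2,[.43,.43,.0,.25,.3,0]);print(g.x.round(3),np.abs(g.fun).max())
print('lateral',[round(-x[0]*np.sin(q[0])+x[1]*np.cos(q[0]),3) for q,x in D])
np.save('arm.npy',g.x)
for lean in (.4,.6,.8,1.,1.1):
    for r,z in [(.57,.10),(.57,.15)]:
        s=min((least_squares(lambda q:[*(np.array(fk(g.x,(0,*q)))-[r,z]),q[0]-q[1]+q[2]-np.pi/2+lean],x0,bounds=([-.86,-1.03,-2.2],[1.69,1.26,2.34])) for x0 in ([.3,0,.8],[.6,.3,.3],[1.2,.5,0])),key=lambda s:s.cost)
        print(lean,r,z,s.x.round(2),'cost',s.cost)
```

```text
chart pose [6.463e-01 1.721e-01 1.020e-02 2.000e-04 9.511e-01] res [-0.2  1.   0.1 -0.4  0.7 -0.6 -0.6  0. ] top [0.5242 0.1721 0.0973]
[ 0.518  0.417 -0.135  0.423  0.236 -0.004] 0.001541563238960597
lateral [np.float64(0.08), np.float64(0.084), np.float64(0.078), np.float64(0.078), np.float64(0.064), np.float64(0.064)]
0.4 0.57 0.1 [ 0.16 -0.64  0.37] cost 2.646420336582501e-29
0.4 0.57 0.15 [ 0.1  -0.57  0.5 ] cost 1.433546694805195e-29
0.6 0.57 0.1 [ 0.09 -0.85  0.02] cost 1.642023257199868e-26
0.6 0.57 0.15 [ 0.01 -0.78  0.18] cost 2.8605415685325793e-26
0.8 0.57 0.1 [ 0.1  -1.03 -0.36] cost 4.9968942934197235e-05
0.8 0.57 0.15 [-0.02 -0.99 -0.2 ] cost 1.448139331178721e-25
1.0 0.57 0.1 [ 0.21 -1.03 -0.64] cost 0.0034074301907001405
1.0 0.57 0.15 [ 0.04 -1.03 -0.48] cost 0.0017758440601947385
1.1 0.57 0.1 [ 0.31 -1.03 -0.83] cost 0.006577881624481614
1.1 0.57 0.15 [ 0.11 -1.03 -0.64] cost 0.004513848053799711
```

Run:
```python
from h import *
w=load('wrist');Rt=np.array([[1,0,-.001],[0,.964,-.266],[.001,.266,.964]]);ct=np.array([0,-.067,-.124])
R=tool(-2.550).as_matrix();tcp=np.array([.4586,.3721,.1997])
Rw=Rt@R.T; c=tcp+R@ct; d=dict(K=w['K'],R=Rw,t=-Rw@c,fish=1)
y=np.array([-.559,.829,0]);n=np.array([.829,.559,0])
im=cv2.imread('pics/w3.png'); 
for v,z in [(141,.038),(150,.008),(250,.008),(360,.008)]:
    row=cv2.cvtColor(im,cv2.COLOR_BGR2GRAY)[v].astype(int);g=np.diff(row);e=[(int(i),int(g[i])) for i in np.argsort(-abs(g))[:8] if 320<i<470];print(v,sorted(e))
for u,v,z in [(373,139,.038),(411,139,.038),(342,143,.008),(443,143,.008),(347,371,.008),(439,371,.008)]:
    P=at(d,u/1.42,v/1.42,z);print(u,v,P.round(4),'n',(P@n).round(4),'y',(P@y).round(4))
print('tcp grip n,y',np.array([.4577,.3693,0])@n,np.array([.4577,.3693,0])@y)
z=tool(np.pi,-.75,'y').apply([0,0,1]);G=np.array([.536,.1715,.0885]);Q=tool(np.pi,-.75,'y');print(z)
plan([(.3,[.50,.170,.26],tool(np.pi,-.55,'y')),(.3,G-.075*z,Q,1),(.3,G-.03*z,Q,1)])
```

```text
141 [(342, 39), (343, 30)]
150 [(340, 57), (382, -42), (384, 44), (442, -53), (443, -55)]
250 [(342, 50), (385, -56), (391, 78), (393, -56), (394, -82)]
360 [(345, 70), (346, 69), (387, -63), (391, 59), (394, -62)]
373 139 [0.515  0.3099 0.038 ] n 0.6002 y -0.031
411 139 [0.4958 0.297  0.038 ] n 0.577 y -0.031
342 143 [0.5331 0.3229 0.008 ] n 0.6225 y -0.0303
443 143 [0.4765 0.2849 0.008 ] n 0.5542 y -0.0302
347 371 [0.4404 0.4614 0.008 ] n 0.6231 y 0.1363
439 371 [0.3826 0.4226 0.008 ] n 0.5535 y 0.1365
tcp grip n,y 0.585872 0.05029539999999996
[ 6.81638760e-01 -8.34766726e-17 -7.31688869e-01]
8 rows
[[0.3,0.0485,0.0001,-0.0231,-0.0025,-0.1361,-0.006],
[0.3,0.0449,0.0004,-0.0294,-0.0025,-0.1361,-0.006],
[0.3,0.0246,0.0005,0.0305,0.0,-0.0667,0.0],
[0.3,0.0266,0.0005,0.0288,0.0,-0.0667,0.0],
[0.3,0.0285,0.0005,0.027,0.0,-0.0667,0.0],
[0.3,0.0,0.0,0.0,0.0,0.0,0.0],
[0.3,0.0,0.0,0.045,0.0,0.0,0.0],
[0.3,0.0,0.0,0.0,0.0,0.0,0.0]]
```

Request:
{"fn": "carry_out", "kwargs": {"steps": [[0.3,0.0485,0.0001,-0.0231,-0.0025,-0.1361,-0.006],[0.3,0.0449,0.0004,-0.0294,-0.0025,-0.1361,-0.006],[0.3,0.0246,0.0005,0.0305,0,-0.0667,0],[0.3,0.0266,0.0005,0.0288,0,-0.0667,0],[0.3,0.0285,0.0005,0.027,0,-0.0667,0],[0.3,0,0,0,0,0,0],[0.3,0,0,0,0,0,0]]}}

```text
clock: 12.38
tcp_pos: [0.4841, 0.1715, 0.1419]
orientation: [0.363, -0.0, 0.932, -0.001]
wrist_force: [-0.7, -0.4, 0.4]
finger_gap: 0.0556
```

Run:
```python
from h import *
st(); d=snap('wrist','w5',1.42); d['fish']=1
z=tool(np.pi,-.75,'y').apply([0,0,1]);G=np.array([.536,.1715,.0885]);Q=tool(np.pi,-.75,'y')
R=Rot.from_euler('y',-.951)
for P in [[0,-.07,.15],[0,.07,.15],[.004,-.07,0],[.004,.07,0]]: print((proj(d,R.apply(P)+[.6463,.1721,.0102])*1.42).round())
plan([(.3,G-.03*z,Q),(.3,G,Q)])
```

```text
t 12.38 tcp [0.4841 0.1715 0.1419] yaw/eul [-3.14   0.743 -3.139] F [-0.7 -0.4  0.4] gap 0.0556 q [ 0.29 -0.1  -1.03 -0.08 -0.2  -1.35]
[396. 160.]
[395. 462.]
[345. 162.]
[349. 348.]
2 rows
[[0.3,-0.0015,0.0001,0.0447,-0.0018,-0.0066,0.0006],
[0.3,0.0,0.0,0.03,0.0,0.0,0.0]]
```

View pics/w5.png

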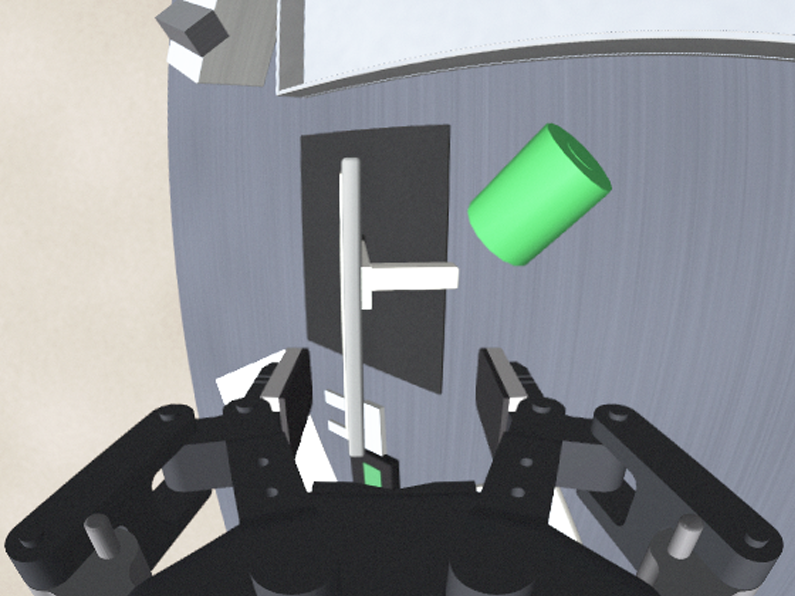

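The wrist view shows the board's top strip at u≈352, almost edge-on, so its lean is about 0.77. The tab sticks out at (410,277), so the leg has folded and the board rests on its lower edge and the tab.

Run:
```python
from h import *
d=load('wrist');d['fish']=1
for L in (.72,.75,.77,.8,.85):
    R=Rot.from_euler('y',-L);o=np.array([.647,.1735,.0058])
    print(L,[(proj(d,R.apply(P)+o)*1.42).round().tolist() for P in [[0,-.07,.15],[0,.07,.15],[.004,-.07,.15],[.004,-.07,0]]],(R.apply([0,0,.15])+o).round(4))
L=.77;o=np.array([.647,.1725,.0058]);G=o+Rot.from_euler('y',-L).apply([0,0,.134]);Q=tool(np.pi,-.745,'y');z=Q.apply([0,0,1]);print(G)
plan([(.3,G-.045*z,Q),(.3,G,Q)])
```

```text
0.72 [[315.0, 164.0], [330.0, 462.0], [306.0, 165.0], [349.0, 164.0]] [0.5481 0.1735 0.1186]
0.75 [[327.0, 164.0], [339.0, 463.0], [317.0, 164.0], [349.0, 164.0]] [0.5448 0.1735 0.1156]
0.77 [[334.0, 164.0], [345.0, 463.0], [324.0, 164.0], [349.0, 164.0]] [0.5426 0.1735 0.1135]
0.8 [[345.0, 164.0], [354.0, 463.0], [335.0, 164.0], [349.0, 164.0]] [0.5394 0.1735 0.1103]
0.85 [[364.0, 163.0], [370.0, 462.0], [354.0, 163.0], [349.0, 164.0]] [0.5343 0.1735 0.1048]
[0.55371788 0.1725     0.10200003]
2 rows
[[0.3,-0.0238,0.0011,0.0317,-0.0018,-0.0016,0.0006],
[0.3,0.0,0.0,0.045,0.0,0.0,0.0]]
```

Request:
{"fn": "carry_out", "kwargs": {"steps": [[0.3,-0.0185,0.0011,0.02,0,0,0],[0.3,0,0,0.028,0,0,0],[0.2,0,0,0.028,0,0,0],[-0.4,0,0,0,0,0,0],[-0.7,0,0,0,0,0,0],[-1,0,0,0,0,0,0],[-1,0,0,0,0,0,0],[-1,0,0,0,0,0,0],[-1,0,0,0,0,0,0]], "grip_force": 60}}

```text
clock: 13.55
tcp_pos: [0.5537, 0.1735, 0.1052]
orientation: [0.369, 0.001, 0.929, 0.0]
wrist_force: [1.0, -1.3, 6.5]
finger_gap: 0.0069
```

Run:
```python
from h import *
s=env.get_state();p=s['tcp_pos'];R=Rot.from_quat(s['orientation'][[1,2,3,0]])
Y=.594+np.pi
plan([(-1,p+[-.01,0,.07],R),(-1,[.53,.21,.215],tool(np.pi+.1)),(-1,[.4578,.3726,.215],tool(Y),2)],step=.045)
```

```text
13 rows
[[-1.0,-0.0204,0.0,-0.0289,0.0,0.0,0.0],
[-1.0,-0.0204,0.0,-0.0289,0.0,0.0,0.0],
[-1.0,-0.0035,0.0073,-0.0077,-0.0076,0.1511,-0.0193],
[-1.0,-0.0024,0.0073,-0.0081,-0.0076,0.1511,-0.0193],
[-1.0,-0.0013,0.0073,-0.0083,-0.0076,0.1511,-0.0193],
[-1.0,-0.0002,0.0074,-0.0084,-0.0076,0.1511,-0.0193],
[-1.0,0.0009,0.0075,-0.0082,-0.0076,0.1511,-0.0193],
[-1.0,0.0139,0.0422,0.0,0.0,0.0,-0.1235],
[-1.0,0.0086,0.0436,0.0,0.0,0.0,-0.1235],
[-1.0,0.0031,0.0444,0.0,0.0,0.0,-0.1235],
[-1.0,-0.0023,0.0444,0.0,0.0,0.0,-0.1235],
[-1.0,0.0,0.0,0.0,0.0,0.0,0.0],
[-1.0,0.0,0.0,0.0,0.0,0.0,0.0]]
```

Request:
{"fn": "carry_out", "kwargs": {"steps": [[-1,-0.0204,0,-0.0289,0,0,0],[-1,-0.0204,0,-0.0289,0,0,0],[-1,-0.0035,0.0073,-0.0077,-0.0076,0.1511,-0.0193],[-1,-0.0024,0.0073,-0.0081,-0.0076,0.1511,-0.0193],[-1,-0.0013,0.0073,-0.0083,-0.0076,0.1511,-0.0193],[-1,-0.0002,0.0074,-0.0084,-0.0076,0.1511,-0.0193],[-1,0.0009,0.0075,-0.0082,-0.0076,0.1511,-0.0193],[-1,0.0139,0.0422,0,0,0,-0.1235],[-1,0.0086,0.0436,0,0,0,-0.1235],[-1,0.0031,0.0444,0,0,0,-0.1235],[-1,-0.0023,0.0444,0,0,0,-0.1235],[-1,0,0,0,0,0,0],[-1,0,0,0,0,0,0]]}}

```text
clock: 15.18
tcp_pos: [0.4549, 0.3715, 0.2097]
orientation: [-0.002, -0.293, 0.956, -0.001]
wrist_force: [0.6, 0.3, -2.7]
finger_gap: 0.007
```

Run:
```python
from h import *
st()
n=np.array([.829,.559,0]);y=np.array([-.559,.829,0]);p=env.get_state()['tcp_pos'];print('n,y',p@n,p@y)
Y=.594+np.pi
plan([(-1,[.4578,.3726,.180],tool(Y),2)])
d=snap('wrist','w6',1.42);d['fish']=1
print((proj(d,.5883*n-.0303*y+[0,0,.038])*1.42).round())
```

```text
t 15.18 tcp [0.4549 0.3715 0.2097] yaw/eul [-2.548e+00 -3.000e-03 -3.142e+00] F [ 0.6  0.3 -2.7] gap 0.007 q [ 0.55  0.35  0.    1.22 -0.   -1.62]
n,y 0.5847654164838318 0.053637816109798925
3 rows
[[-1.0,-0.0031,-0.0007,0.0297,-0.0001,-0.0035,0.0],
[-1.0,0.0,0.0,0.0,0.0,0.0,0.0],
[-1.0,0.0,0.0,0.0,0.0,0.0,0.0]]
[387. 139.]
```

View pics/w6.png

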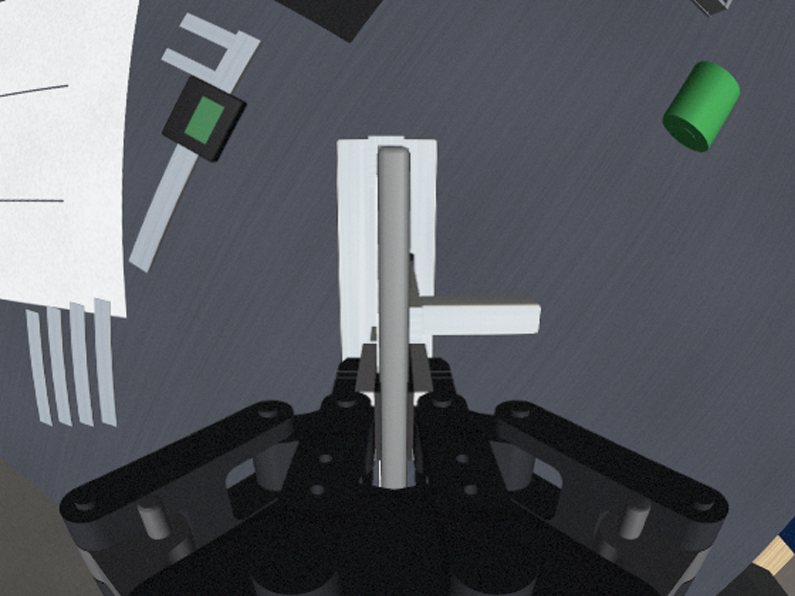

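The wrist view shows the holder walls centred at (387,136), as predicted. The board needs about 3 mm of shift towards +n, then it can go down into the slot.

Request:
{"fn": "carry_out", "kwargs": {"steps": [[-1,-0.0032,-0.0007,0.012,0,-0.0035,0],[-1,0,0,0.012,0,0,0],[-1,0,0,0,0,0,0],[-1,0,0,0,0,0,0]]}}

```text
clock: 15.72
tcp_pos: [0.4592, 0.3728, 0.1858]
orientation: [0.001, -0.292, 0.956, 0.0]
wrist_force: [-0.2, 0.0, -2.6]
finger_gap: 0.0074
```

Run:
```python
from h import *
st()
n=np.array([.829,.559,0]);y=np.array([-.559,.829,0]);p=env.get_state()['tcp_pos'];print('n,y',p@n,p@y)
plan([(-1,.5883*n+.053*y+[0,0,.165],tool(.594+np.pi)),(-1,.5883*n+.053*y+[0,0,.15],tool(.594+np.pi))])
```

```text
t 15.72 tcp [0.4592 0.3728 0.1858] yaw/eul [-2.548e+00  1.000e-03  3.141e+00] F [-0.2  0.  -2.6] gap 0.0074 q [ 0.55  0.37 -0.03  1.17  0.   -1.62]
n,y 0.5890302826261852 0.05237612855853877
2 rows
[[-1.0,0.0009,0.0006,0.0208,0.0002,0.0013,-0.0007],
[-1.0,0.0,0.0,0.015,0.0,0.0,0.0]]
```

Request:
{"fn": "carry_out", "kwargs": {"steps": [[-1,0.0008,0.0006,0.01,0,0.0013,0],[-1,0,0,0.01,0,0,0],[-1,0,0,0.005,0,0,0],[-1,0,0,0,0,0,0]]}}

```text
clock: 16.23
tcp_pos: [0.4578, 0.373, 0.1603]
orientation: [-0.0, -0.293, 0.956, 0.0]
wrist_force: [0.3, -0.3, -3.4]
finger_gap: 0.0074
```

Request:
{"fn": "carry_out", "kwargs": {"steps": [[-1,0,0,0.008,0,0,0],[-1,0,0,0.004,0,0,0],[-1,0,0,0.002,0,0,0],[-1,0,0,0,0,0,0]]}}

```text
clock: 16.73
tcp_pos: [0.458, 0.3731, 0.1469]
orientation: [0.0, -0.293, 0.956, 0.0]
wrist_force: [0.4, -0.1, -3.2]
finger_gap: 0.007
```

Request:
{"fn": "carry_out", "kwargs": {"steps": [[-1,0,0,0.001,0,0,0],[-1,0,0,0.001,0,0,0],[-1,0,0,0.001,0,0,0],[-1,0,0,0,0,0,0]]}}

```text
clock: 17.23
tcp_pos: [0.4584, 0.3732, 0.1445]
orientation: [0.001, -0.293, 0.956, 0.0]
wrist_force: [0.9, -0.7, -0.4]
finger_gap: 0.0074
```

Run:
```python
from h import *
d=load('wrist');d['fish']=1
y=np.array([-.559,.829,0]);n=np.array([.829,.559,0]);C=np.array([.4549,.3715,.2097-.1365])
for dy in (-.005,0,.005):
  for th in (0,.1,.2):
    o=[]
    for a,b,yy in [(57,18,-7),(57,18,7)]:
        r=a*np.array([-np.cos(th),np.sin(th)])+b*np.array([-np.sin(th),-np.cos(th)])
        o.append((proj(d,C+n*(-.008+r[0]/1e3)+y*(dy+yy/1e3)+[0,0,.093+r[1]/1e3])*1.42).round(0).tolist())
    print(dy,th,o,'top end R',(proj(d,C+y*(dy-.07)+[0,0,.15])*1.42).round())
```

```text
-0.005 0 [[542.0, 298.0], [539.0, 328.0]] top end R [394. 133.]
-0.005 0.1 [[550.0, 302.0], [546.0, 333.0]] top end R [394. 133.]
-0.005 0.2 [[556.0, 306.0], [553.0, 338.0]] top end R [394. 133.]
0 0 [[541.0, 309.0], [538.0, 339.0]] top end R [394. 154.]
0 0.1 [[549.0, 313.0], [545.0, 344.0]] top end R [394. 154.]
0 0.2 [[555.0, 318.0], [551.0, 349.0]] top end R [394. 154.]
0.005 0 [[540.0, 320.0], [537.0, 349.0]] top end R [394. 175.]
0.005 0.1 [[547.0, 324.0], [544.0, 354.0]] top end R [394. 175.]
0.005 0.2 [[554.0, 329.0], [550.0, 360.0]] top end R [394. 175.]
```

Request:
{"fn": "carry_out", "kwargs": {"steps": [[-0.7,0,0,0,0,0,0],[-0.5,0,0,0,0,0,0],[-0.3,0,0,0,0,0,0],[-0.3,0,0,0,0,0,0],[-0.2,0,0,-0.03,0,0,0],[0,0,0,-0.05,0,0,0],[0,0,0,-0.03,0,0,0],[0,0,0,0,0,0,0]]}}

```text
clock: 18.23
tcp_pos: [0.4594, 0.374, 0.2572]
orientation: [0.003, -0.293, 0.956, 0.001]
wrist_force: [-0.5, 0.4, -0.5]
finger_gap: 0.0426
```

Run:
```python
from h import *
y=np.array([-.559,.829,0]);n=np.array([.829,.559,0]);c=.587*n+.0505*y
H=c-.008*n+[0,0,.101]
def P(th,a=.046): return H-(a*np.cos(th)+.026*np.sin(th))*n+np.array([0,0,a*np.sin(th)-.026*np.cos(th)])
T=P(0);Q=tool(2.165,-.5);z=Q.apply([0,0,1])
plan([(0,[.40,.328,.25],tool(2.165+.5,-.3)),(0,T-.075*z,Q,1)])
plan([(0,T-.035*z,Q),(-.2,T,Q)],start=(T-.075*z,Q))
tg=[(-1,P(t),tool(2.165,-.5+t)) for t in np.linspace(0,.64,13)]
plan(tg[1:],start=tg[0][1:3])
```

```text
12 rows
[[0.0,0.0107,-0.0007,0.001,-0.0382,-0.0221,0.1518],
[0.0,0.0105,-0.0023,0.0007,-0.0382,-0.0221,0.1518],
[0.0,0.01,-0.0039,0.0003,-0.0382,-0.0221,0.1518],
[0.0,0.0093,-0.0054,-0.0001,-0.0382,-0.0221,0.1518],
[0.0,0.0084,-0.0067,-0.0005,-0.0382,-0.0221,0.1518],
[0.0,0.0073,-0.0079,-0.001,-0.0382,-0.0221,0.1518],
[0.0,0.006,-0.0089,-0.0014,-0.0382,-0.0221,0.1518],
[0.0,0.0026,-0.0116,0.025,-0.049,-0.0488,0.1153],
[0.0,0.0024,-0.0131,0.0243,-0.049,-0.0488,0.1153],
[0.0,0.002,-0.0145,0.0235,-0.049,-0.0488,0.1153],
[0.0,0.0014,-0.0158,0.0226,-0.049,-0.0488,0.1153],
[0.0,0.0,0.0,0.0,0.0,0.0,0.0]]
2 rows
[[0.0,0.0,0.0,0.04,0.0,0.0,0.0],
[-0.2,0.0,0.0,0.035,0.0,0.0,0.0]]
12 rows
[[-1.0,0.0,0.0,-0.0028,0.0533,0.0,0.0],
[-1.0,0.0,0.0,-0.0028,0.0533,0.0,0.0],
[-1.0,0.0,0.0,-0.0028,0.0533,0.0,0.0],
[-1.0,0.0,0.0,-0.0028,0.0533,0.0,0.0],
[-1.0,0.0,0.0,-0.0028,0.0533,0.0,0.0],
[-1.0,0.0,0.0,-0.0028,0.0533,0.0,0.0],
[-1.0,0.0,0.0,-0.0028,0.0533,0.0,0.0],
[-1.0,0.0,0.0,-0.0028,0.0533,0.0,0.0],
[-1.0,0.0,0.0,-0.0028,0.0533,0.0,0.0],
[-1.0,0.0,0.0,-0.0028,0.0533,0.0,0.0],
[-1.0,0.0,0.0,-0.0028,0.0533,0.0,0.0],
[-1.0,0.0,0.0,-0.0028,0.0533,0.0,0.0]]
```

Request:
{"fn": "carry_out", "kwargs": {"steps": [[0,0.0107,-0.0007,0.001,-0.0382,-0.0221,0.1518],[0,0.0105,-0.0023,0.0007,-0.0382,-0.0221,0.1518],[0,0.01,-0.0039,0.0003,-0.0382,-0.0221,0.1518],[0,0.0093,-0.0054,-0.0001,-0.0382,-0.0221,0.1518],[0,0.0084,-0.0067,-0.0005,-0.0382,-0.0221,0.1518],[0,0.0073,-0.0079,-0.001,-0.0382,-0.0221,0.1518],[0,0.006,-0.0089,-0.0014,-0.0382,-0.0221,0.1518],[0,0.0026,-0.0116,0.025,-0.049,-0.0488,0.1153],[0,0.0024,-0.0131,0.0243,-0.049,-0.0488,0.1153],[0,0.002,-0.0145,0.0235,-0.049,-0.0488,0.1153],[0,0.0014,-0.0158,0.0226,-0.049,-0.0488,0.1153],[0,0,0,0,0,0,0],[0,0,0,0,0,0,0]]}}

```text
clock: 19.85
tcp_pos: [0.3829, 0.3192, 0.1392]
orientation: [0.115, 0.454, 0.857, 0.216]
wrist_force: [-0.4, 0.6, -0.0]
finger_gap: 0.0425
```

Run:
```python
from h import *
y=np.array([-.559,.829,0]);n=np.array([.829,.559,0]);c=.587*n+.0505*y
H=c-.008*n+[0,0,.101]
T=H-.046*n-[0,0,.026];Q=tool(2.165,-.5);z=Q.apply([0,0,1]);st();print(T-.075*z)
plan([(0,T-.035*z,Q),(-.2,T,Q)])
```

```text
t 19.85 tcp [0.3829 0.3192 0.1392] yaw/eul [2.167 0.    2.646] F [-0.4  0.6 -0. ] gap 0.0425 q [ 0.51 -0.09 -0.84  0.32  0.04 -0.08]
[0.38383379 0.31968105 0.14081869]
2 rows
[[0.0,-0.0002,0.0019,0.0391,-0.0048,-0.0009,0.0023],
[-0.2,0.0,0.0,0.035,0.0,0.0,0.0]]
```

Request:
{"fn": "carry_out", "kwargs": {"steps": [[0,-0.0002,0.0019,0.0391,-0.0048,-0.0009,0.0023],[-0.2,0,0,0.02,0,0,0],[-0.2,0,0,0.015,0,0,0],[-0.5,0,0,0,0,0,0],[-1,0,0,0,0,0,0],[-1,0,0,0,0,0,0],[-1,0,0,0,0,0,0]], "grip_force": 20}}

```text
clock: 20.72
tcp_pos: [0.4134, 0.3394, 0.0749]
orientation: [0.117, 0.456, 0.855, 0.219]
wrist_force: [0.5, -0.7, 0.8]
finger_gap: 0.0134
```

Gripped at 13.4 mm. Now the arc, with the tool turning along with the leg.

Request:
{"fn": "carry_out", "kwargs": {"steps": [[-1,0,0,-0.0028,0.0533,0,0],[-1,0,0,-0.0028,0.0533,0,0],[-1,0,0,-0.0028,0.0533,0,0],[-1,0,0,-0.0028,0.0533,0,0],[-1,0,0,-0.0028,0.0533,0,0],[-1,0,0,-0.0028,0.0533,0,0],[-1,0,0,-0.0028,0.0533,0,0],[-1,0,0,-0.0028,0.0533,0,0],[-1,0,0,-0.0028,0.0533,0,0],[-1,0,0,-0.0028,0.0533,0,0],[-1,0,0,-0.0028,0.0533,0,0],[-1,0,0,0,0,0,0]]}}

```text
clock: 22.22
tcp_pos: [0.4077, 0.3357, 0.1034]
orientation: [-0.02, 0.47, 0.882, -0.038]
wrist_force: [0.1, 0.0, -0.4]
finger_gap: 0.0134
```

Request:
{"fn": "carry_out", "kwargs": {"steps": [[-1,0,0,-0.0018,0.035,0,0],[-1,0,0,-0.0012,0.025,0,0],[-1,0,0,0,0,0,0]]}}

```text
clock: 22.6
tcp_pos: [0.4097, 0.3371, 0.1065]
orientation: [-0.033, 0.469, 0.88, -0.062]
wrist_force: [5.9, 4.6, -5.8]
finger_gap: 0.0134
```

Run:
```python
from h import *
s=env.get_state();p=s['tcp_pos'];R=Rot.from_quat(s['orientation'][[1,2,3,0]])
y=np.array([-.559,.829,0]);n=np.array([.829,.559,0]);G=.5875*n+.0505*y
Y=.594+np.pi
plan([(-.3,p-n*.012+[0,0,.065],R),(-.1,p-n*.012+[0,0,.13],tool(2.165+.4)),(0,G+[0,0,.21],tool(Y),1)],step=.06)
```

```text
13 rows
[[-0.3,0.0,-0.0105,-0.0313,0.0,0.0,0.0],
[-0.3,0.0,-0.0105,-0.0313,0.0,0.0,0.0],
[-0.1,0.0,-0.003,-0.0215,-0.0461,-0.0096,-0.1338],
[-0.1,0.0001,-0.002,-0.0216,-0.0461,-0.0096,-0.1338],
[-0.1,0.0001,-0.001,-0.0216,-0.0461,-0.0096,-0.1338],
[0.0,-0.004,0.0094,0.0038,0.0,0.0,-0.1672],
[0.0,-0.0055,0.0086,0.0038,0.0,0.0,-0.1672],
[0.0,-0.0068,0.0075,0.0038,0.0,0.0,-0.1672],
[0.0,-0.008,0.0063,0.0038,0.0,0.0,-0.1672],
[0.0,-0.0089,0.0049,0.0038,0.0,0.0,-0.1672],
[0.0,-0.0096,0.0033,0.0038,0.0,0.0,-0.1672],
[0.0,-0.01,0.0017,0.0038,0.0,0.0,-0.1672],
[0.0,0.0,0.0,0.0,0.0,0.0,0.0]]
```

Request:
{"fn": "carry_out", "kwargs": {"steps": [[-0.7,0,0,0,0,0,0],[-0.4,0,0,0,0,0,0],[-0.3,0,0,0,0,0,0],[-0.3,0,-0.0105,-0.0313,0,0,0],[-0.3,0,-0.0105,-0.0313,0,0,0],[-0.1,0,-0.003,-0.0215,-0.0461,-0.0096,-0.1338],[-0.1,0.0001,-0.002,-0.0216,-0.0461,-0.0096,-0.1338],[-0.1,0.0001,-0.001,-0.0216,-0.0461,-0.0096,-0.1338],[0,-0.004,0.0094,0.0038,0,0,-0.1672],[0,-0.0055,0.0086,0.0038,0,0,-0.1672],[0,-0.0068,0.0075,0.0038,0,0,-0.1672],[0,-0.008,0.0063,0.0038,0,0,-0.1672],[0,-0.0089,0.0049,0.0038,0,0,-0.1672],[0,-0.0096,0.0033,0.0038,0,0,-0.1672],[0,-0.01,0.0017,0.0038,0,0,-0.1672],[0,0,0,0,0,0,0],[0,0,0,0,0,0,0]]}}

```text
clock: 24.72
tcp_pos: [0.4564, 0.3685, 0.2095]
orientation: [-0.003, -0.291, 0.957, -0.001]
wrist_force: [-0.5, -0.2, -0.4]
finger_gap: 0.0425
```

Run:
```python
from h import *
st()
d=snap('wrist','w7',1.42);d['fish']=1
y=np.array([-.559,.829,0]);n=np.array([.829,.559,0]);C=.5875*n+.0505*y
for th in (.4,.5,.6):
    o=[]
    for a,b,yy in [(57,18,-7),(57,18,7),(57,34,-7),(0,92,-11)]:
        r=a*np.array([-np.cos(th),np.sin(th)])+b*np.array([-np.sin(th),-np.cos(th)])
        o.append((proj(d,C+n*(-.008+r[0]/1e3)+y*yy/1e3+[0,0,.101+r[1]/1e3])*1.42).round(0).tolist())
    print(th,o)
print([(proj(d,C+y*q+[0,0,.158])*1.42).round() for q in (-.07,.07)])
```

```text
t 24.73 tcp [0.4564 0.3685 0.2095] yaw/eul [-2.55  -0.007 -3.141] F [-0.5 -0.2 -0.4] gap 0.0425 q [ 0.54  0.36  0.01  1.23 -0.   -1.62]
0.4 [[516.0, 284.0], [514.0, 310.0], [519.0, 278.0], [450.0, 246.0]]
0.5 [[517.0, 287.0], [515.0, 313.0], [524.0, 281.0], [462.0, 247.0]]
0.6 [[517.0, 290.0], [515.0, 317.0], [527.0, 284.0], [474.0, 248.0]]
[array([384., 158.]), array([387., 471.])]
```

View pics/w7.png

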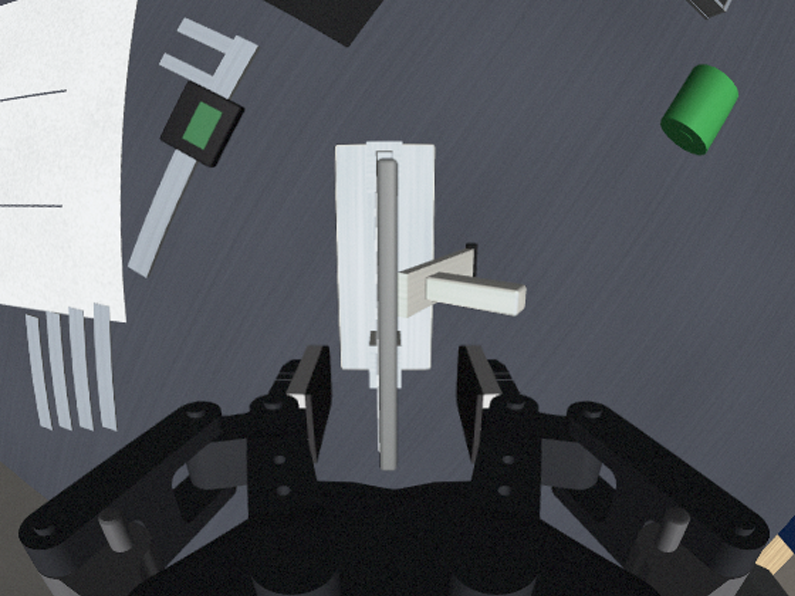

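The foot is now at (474,245), which matches θ≈0.6, and the board strip at u≈387 is where predicted. Now gripping the top edge.

Run:
```python
from h import *
y=np.array([-.559,.829,0]);n=np.array([.829,.559,0]);G=.588*n+.0505*y+[0,0,.144];Q=tool(.594+np.pi)
plan([(0,G+[0,0,.03],Q),(-.2,G,Q)])
plan([(-1,G+[0,0,.075],Q,1),(-1,*chartpose(.01,.0,.07)),(-1,*chartpose(.031,.276,.02),2)],step=.045,start=(G,Q))
```

```text
2 rows
[[0.0,-0.0037,0.0001,0.0356,-0.0001,-0.007,-0.0024],
[-0.2,0.0,0.0,0.03,0.0,0.0,0.0]]
14 rows
[[-1.0,0.0,0.0,-0.0375,0.0,0.0,0.0],
[-1.0,0.0,0.0,-0.0375,0.0,0.0,0.0],
[-1.0,0.0,0.0,0.0,0.0,0.0,0.0],
[-1.0,-0.0067,-0.0395,0.0013,0.0,0.0,0.0867],
[-1.0,-0.0101,-0.0388,0.0013,0.0,0.0,0.0867],
[-1.0,-0.0134,-0.0377,0.0013,0.0,0.0,0.0867],
[-1.0,-0.0167,-0.0364,0.0013,0.0,0.0,0.0867],
[-1.0,-0.0198,-0.0348,0.0013,0.0,0.0,0.0867],
[-1.0,-0.0227,-0.033,0.0013,0.0,0.0,0.0867],
[-1.0,-0.0255,-0.0309,0.0013,0.0,0.0,0.0867],
[-1.0,0.0082,0.0,0.027,0.0,-0.138,0.0],
[-1.0,0.0118,0.0,0.0257,0.0,-0.138,0.0],
[-1.0,0.0,0.0,0.0,0.0,0.0,0.0],
[-1.0,0.0,0.0,0.0,0.0,0.0,0.0]]
```

Request:
{"fn": "carry_out", "kwargs": {"steps": [[0,-0.0037,0,0.0356,0,-0.007,-0.0024],[-0.2,0,0,0.03,0,0,0],[-0.5,0,0,0,0,0,0],[-1,0,0,0,0,0,0],[-1,0,0,0,0,0,0],[-1,0,0,0,0,0,0],[-1,0,0,0,0,0,0],[-1,0,0,0,0,0,0]], "grip_force": 70}}

```text
clock: 25.78
tcp_pos: [0.4604, 0.371, 0.1448]
orientation: [0.001, -0.294, 0.956, 0.0]
wrist_force: [-0.3, 0.1, 4.7]
finger_gap: 0.0071
```

Request:
{"fn": "carry_out", "kwargs": {"steps": [[-1,0,0,-0.02,0,0,0],[-1,0,0,-0.03,0,0,0],[-1,0,0,-0.025,0,0,0],[-1,0,0,0,0,0,0],[-1,-0.0067,-0.0395,0.0013,0,0,0.0867],[-1,-0.0101,-0.0388,0.0013,0,0,0.0867],[-1,-0.0134,-0.0377,0.0013,0,0,0.0867],[-1,-0.0167,-0.0364,0.0013,0,0,0.0867],[-1,-0.0198,-0.0348,0.0013,0,0,0.0867],[-1,-0.0227,-0.033,0.0013,0,0,0.0867],[-1,-0.0255,-0.0309,0.0013,0,0,0.0867],[-1,0.0082,0,0.027,0,-0.138,0],[-1,0.0118,0,0.0257,0,-0.138,0],[-1,0,0,0,0,0,0],[-1,0,0,0,0,0,0]]}}

```text
clock: 27.65
tcp_pos: [0.6365, 0.1686, 0.1551]
orientation: [0.133, 0.005, 0.991, -0.001]
wrist_force: [1.2, 0.3, -2.4]
finger_gap: 0.007
```

Run:
```python
from h import *
st()
plan([(-1,*chartpose(.033,.28,.005))])
```

```text
t 27.65 tcp [0.6365 0.1686 0.1551] yaw/eul [ 3.131  0.267 -3.141] F [ 1.2  0.3 -2.4] gap 0.007 q [ 0.16  0.32 -0.21  0.77 -0.04 -1.41]
1 rows
[[-1.0,0.0022,-0.0006,0.0142,0.0001,-0.0127,0.0026]]
```

Request:
{"fn": "carry_out", "kwargs": {"steps": [[-1,0.001,-0.0006,0.007,0,-0.0127,0.0026],[-1,0.0012,0,0.0072,0,-0.01,0],[-1,0,0,0,0,0,0],[-1,0.0003,0,0.001,0,0,0],[-1,0.0003,0,0.001,0,0,0],[-1,0.0003,0,0.001,0,0,0],[-1,0,0,0,0,0,0]]}}

```text
clock: 28.52
tcp_pos: [0.6398, 0.1681, 0.1389]
orientation: [0.147, 0.007, 0.989, -0.001]
wrist_force: [0.3, -0.6, -2.3]
finger_gap: 0.0068
```

Request:
{"fn": "carry_out", "kwargs": {"steps": [[-1,0.0003,0,0.001,0,0,0],[-1,0.0003,0,0.001,0,0,0],[-1,0,0,0,0,0,0]]}}

```text
clock: 28.9
tcp_pos: [0.6397, 0.1681, 0.1367]
orientation: [0.147, 0.007, 0.989, -0.001]
wrist_force: [0.2, -0.3, -3.2]
finger_gap: 0.0069
```

Request:
{"fn": "carry_out", "kwargs": {"steps": [[-1,0.0003,0,0.001,0,0,0],[-1,0.0002,0,0.0007,0,0,0],[-1,0,0,0,0,0,0]]}}

```text
clock: 29.28
tcp_pos: [0.6402, 0.1682, 0.1354]
orientation: [0.147, 0.007, 0.989, -0.001]
wrist_force: [1.0, -0.5, -2.5]
finger_gap: 0.007
```

Request:
{"fn": "carry_out", "kwargs": {"steps": [[-1,0.0003,0,0.001,0,0,0],[-1,0.0002,0,0.0007,0,0,0],[-1,0,0,0,0,0,0]]}}

```text
clock: 29.65
tcp_pos: [0.6411, 0.1682, 0.135]
orientation: [0.148, 0.007, 0.989, -0.0]
wrist_force: [-0.1, -1.1, 5.1]
finger_gap: 0.0072
```

Contact reads +5 N. Backing off half a millimetre, releasing, and retreating along the tool axis.

Request:
{"fn": "carry_out", "kwargs": {"steps": [[-1,0,0,-0.0005,0,0,0],[-0.8,0,0,0,0,0,0],[-0.7,0,0,0,0,0,0],[-0.6,0,0,0,0,0,0],[-0.5,0,0,0,0,0,0],[-0.5,0,0,0,0,0,0],[-0.5,0,0,-0.02,0,0,0],[-0.5,0,0,-0.04,0,0,0],[-0.3,0,0,-0.05,0,0,0],[0,0,0,0,0,0,0]]}}

```text
clock: 30.9
tcp_pos: [0.6097, 0.1691, 0.2446]
orientation: [0.151, 0.006, 0.988, 0.0]
wrist_force: [0.9, -0.4, -0.3]
finger_gap: 0.0426
```

Run:
```python
from h import *
st(); d=snap('wrist','w8',1.42); d['fish']=1
R=Rot.from_euler('z',ym)*Rot.from_euler('y',-.295); o=M+[.033,0,.0012]
print([(proj(d,R.apply(P)+o)*1.42).round().tolist() for P in [[0,-.07,.15],[0,.07,.15],[.004,-.07,0],[.004,.07,0]]])
```

```text
t 30.9 tcp [0.6097 0.1691 0.2446] yaw/eul [3.128 0.303 3.139] F [ 0.9 -0.4 -0.3] gap 0.0426 q [ 0.17  0.2  -0.17  0.91 -0.05 -1.4 ]
[[409.0, 158.0], [407.0, 418.0], [399.0, 160.0], [399.0, 326.0]]
```

View pics/w8.png

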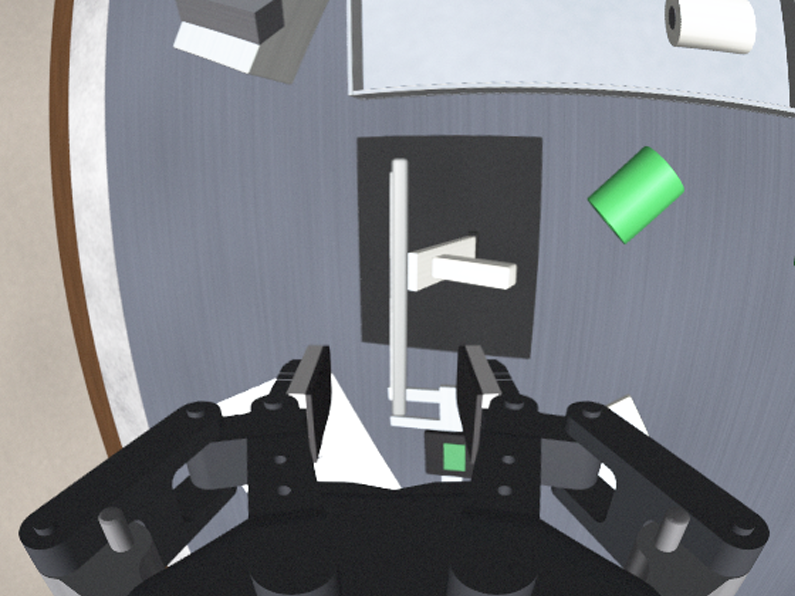

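The chart now stands properly: its strip is at u≈400 as predicted, with the leg out at (475,250). On to the rollers.

```bash
cat >> h.py <<'E'
def rollers(d,z=.026):
    m=masks(d['color'])['white'].copy()
    m[:, :250]=0;m[:140]=0;m[265:]=0;m[:,440:]=0
    return [(round(b[0],4),round(b[1],4),round(float(b[4]),3),int(b[5])) for b in blobs(d,m,z)]
E
python3 - <<'E'
from h import *
d=snap('top')
for r in rollers(d): print(r)
print([np.round(b[:5],3) for b in blobs(d,masks(d['color'])['brown'],.028) if b[5]>500])
plan([(1,[.60,-.02,.24],tool(np.pi)),(1,[.55,-.13,.24],tool(np.pi),2)])
E
```

```text
(0.6099, -0.3894, 0.005, 285)
(0.4661, -0.3978, 0.138, 302)
(0.4511, -0.3007, 0.186, 302)
(0.4407, -0.018, -0.01, 295)
(0.4408, -0.1314, 0.244, 297)
(0.4338, -0.2098, -0.044, 305)
[array([  0.616,  -0.167, 157.937,  41.308,   1.524])]
9 rows
[[1.0,0.0013,-0.0472,-0.0005,-0.0002,0.0741,-0.0033],
[1.0,0.0015,-0.0472,-0.0004,-0.0002,0.0741,-0.0033],
[1.0,0.0016,-0.0472,-0.0003,-0.0002,0.0741,-0.0033],
[1.0,0.0018,-0.0471,-0.0002,-0.0002,0.0741,-0.0033],
[1.0,0.0167,-0.0367,0.0,0.0,0.0,0.0],
[1.0,0.0167,-0.0367,0.0,0.0,0.0,0.0],
[1.0,0.0167,-0.0367,0.0,0.0,0.0,0.0],
[1.0,0.0,0.0,0.0,0.0,0.0,0.0],
[1.0,0.0,0.0,0.0,0.0,0.0,0.0]]
```

Request:
{"fn": "carry_out", "kwargs": {"steps": [[1,0.0013,-0.0472,-0.005,0,0.0741,-0.003],[1,0.0015,-0.0472,0,0,0.0741,-0.003],[1,0.0016,-0.0472,0,0,0.0741,-0.003],[1,0.0018,-0.0471,0,0,0.0741,-0.003],[1,0.0167,-0.0367,0,0,0,0],[1,0.0167,-0.0367,0,0,0,0],[1,0.0167,-0.0367,0,0,0,0],[1,0,0,0,0,0,0],[1,0,0,0,0,0,0]]}}

```text
clock: 32.12
tcp_pos: [0.5479, -0.13, 0.2417]
orientation: [-0.002, 0.001, 1.0, 0.0]
wrist_force: [-0.8, -0.1, -0.4]
finger_gap: 0.0854
```

Run:
```python
from h import *
st();d=snap('wrist','w9',1.42);d['fish']=1
m=masks(d['color'])
for b in blobs(d,m['brown'],.028,300): print('brown',np.round(b[:5],4),b[5:])
for b in blobs(d,m['white'],.026,300): print('white',np.round(b[:5],4),b[5:])
```

```text
t 32.12 tcp [ 0.5479 -0.13    0.2417] yaw/eul [ 3.14  -0.004  3.141] F [-0.8 -0.1 -0.4] gap 0.0854 q [-0.37  0.3   0.    1.28 -0.   -1.94]
brown [  0.6185  -0.1699 156.7031  42.5001   1.5173] (np.int32(5292), (np.float64(211.0), np.float64(141.0)))
white [ 7.159000e-01 -1.799000e-01  3.237261e+02  3.147000e+00 -1.557400e+00] (np.int32(582), (np.float64(128.0), np.float64(133.0)))
white [ 5.364000e-01 -1.572000e-01  3.672668e+02  3.317544e+02 -1.558100e+00] (np.int32(76945), (np.float64(288.0), np.float64(142.0)))
white [ 3.55400e-01 -1.66700e-01  3.56739e+02  2.88370e+00 -1.55680e+00] (np.int32(559), (np.float64(441.0), np.float64(142.0)))
white [ 0.8545 -0.1688 90.1701 78.1958 -1.4669] (np.int32(382), (np.float64(42.0), np.float64(154.0)))
white [ 8.200000e-01 -4.290000e-02  1.024976e+02  2.817860e+01 -4.541000e-01] (np.int32(1129), (np.float64(72.0), np.float64(249.0)))
white [ 9.600000e-02  2.930000e-02  1.665835e+02  4.284580e+01 -1.119800e+00] (np.int32(703), (np.float64(552.0), np.float64(275.0)))
white [ 8.64900e-01  1.95000e-02  7.65396e+01  2.60777e+01 -4.53300e-01] (np.int32(474), (np.float64(54.0), np.float64(284.0)))
white [1.037900e+00 1.170000e-01 1.266234e+02 4.979130e+01 1.566200e+00] (np.int32(361), (np.float64(7.0), np.float64(324.0)))
white [5.48200e-01 4.52000e-02 2.61206e+02 3.28150e+00 1.15000e-02] (np.int32(343), (np.float64(279.0), np.float64(316.0)))
```

View pics/w9.png

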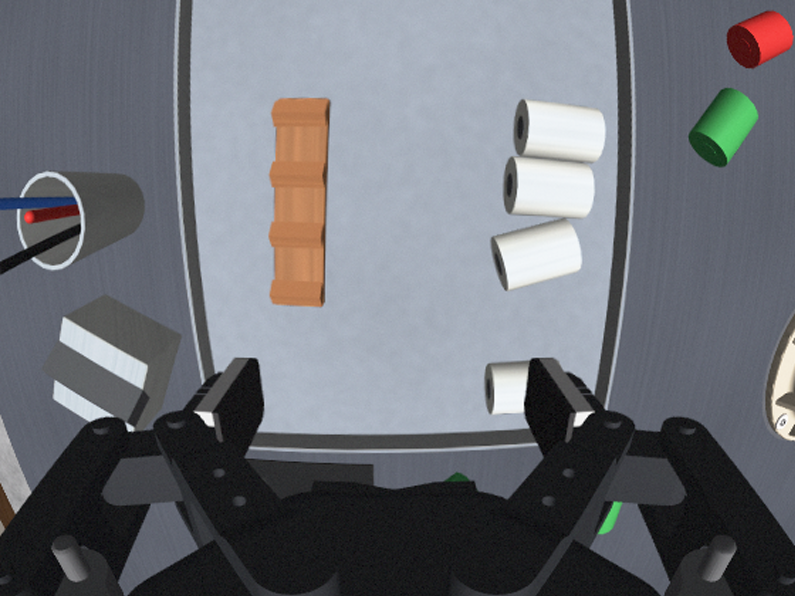

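The cradle is clear at (300,200). The rollers here sit at (560,130), (550,187), (537,253) and (508,388), and one looks to have been knocked closer to its neighbour. One picture is left, so I'm remeasuring numerically.

Run:
```python
from h import *
w=load('wrist');w['fish']=1
for u,v in [(560,130),(550,187),(537,253)]: print(at(w,u/1.42,v/1.42,.034).round(3))
d=snap('top')
for r in rollers(d): print(r)
```

```text
[ 0.424 -0.227  0.034]
[ 0.431 -0.184  0.034]
[ 0.439 -0.133  0.034]
(0.6099, -0.3894, 0.005, 285)
(0.4661, -0.3978, 0.138, 301)
(0.4267, -0.2277, -0.041, 298)
```

```bash
cat >> h.py <<'E'
CR=np.array([.619,-.169]);cy=-.05
SEAT={k:(CR+np.array([-np.sin(cy),np.cos(cy)])*o) for k,o in dict(s1=-.046,s2=0,s3=.046,g1=-.023,g2=.023,pk=0).items()}
SZ=dict(s1=.04,s2=.04,s3=.04,g1=.0775,g2=.0775,pk=.115)
def place(k,up,dz=.004,step=.06):
    x,y=SEAT[k];Q=tool(np.pi+cy);z=SZ[k]+dz
    s=env.get_state();p=s['tcp_pos']
    plan([(-1,[x,y,max(up,z+.03)],Q,1),(-1,[x,y,z],Q,1)],step=step)
def pick(x,y,yaw,start=None,h=.10,via=None):
    Q=tool(np.pi+yaw)
    t=[(1,[x,y,h],Q,1),(1,[x,y,.029],Q)]
    if via: t=[(1,via,Q)]+t
    plan(t,step=.06,start=start)
E
python3 - <<'E'
from h import *
print(SEAT)
pick(.4405,-.132,.244)
E
```

```text
{'s1': array([ 0.61670096, -0.21494251]), 's2': array([ 0.619, -0.169]), 's3': array([ 0.62129904, -0.12305749]), 'g1': array([ 0.61785048, -0.19197126]), 'g2': array([ 0.62014952, -0.14602874]), 'pk': array([ 0.619, -0.169])}
6 rows
[[1.0,0.0358,-0.0009,0.0475,0.0,-0.0009,-0.0815],
[1.0,0.0358,0.002,0.0475,0.0,-0.0009,-0.0815],
[1.0,0.0356,0.0049,0.0474,0.0,-0.0009,-0.0815],
[1.0,0.0,0.0,0.0,0.0,0.0,0.0],
[1.0,0.0,0.0,0.0355,0.0,0.0,0.0],
[1.0,0.0,0.0,0.0355,0.0,0.0,0.0]]
```

Request:
{"fn": "carry_out", "kwargs": {"steps": [[1,0.0358,-0.0009,0.0475,0,0,-0.0815],[1,0.0358,0.002,0.0475,0,0,-0.0815],[1,0.0356,0.0049,0.0474,0,0,-0.0815],[1,0,0,0,0,0,0],[1,0,0,0.0355,0,0,0],[1,0,0,0.0355,0,0,0],[1,0,0,0,0,0,0],[0.3,0,0,0,0,0,0],[-1,0,0,0,0,0,0],[-1,0,0,0,0,0,0],[-1,0,0,0,0,0,0],[-1,0,0,-0.03,0,0,0],[-1,0,0,-0.05,0,0,0],[-1,0,0,0,0,0,0]], "grip_force": 70}}

```text
clock: 33.98
tcp_pos: [0.4435, -0.1344, 0.1138]
orientation: [0.003, -0.121, 0.993, -0.003]
wrist_force: [0.3, -0.0, -2.7]
finger_gap: 0.0589
```

Run:
```python
from h import *
st(); place('s3',.11)
```

```text
t 33.98 tcp [ 0.4435 -0.1344  0.1138] yaw/eul [-2.898  0.005 -3.135] F [ 0.3 -0.  -2.7] gap 0.0589 q [-0.47  0.19 -0.47  0.9  -0.   -2.28]
7 rows
[[-1.0,-0.0584,-0.0106,0.0016,-0.0018,0.0019,0.0977],
[-1.0,-0.0592,-0.0049,0.0015,-0.0018,0.0019,0.0977],
[-1.0,-0.0594,0.0009,0.0014,-0.0018,0.0019,0.0977],
[-1.0,0.0,0.0,0.0,0.0,0.0,0.0],
[-1.0,0.0,0.0,0.033,0.0,0.0,0.0],
[-1.0,0.0,0.0,0.033,0.0,0.0,0.0],
[-1.0,0.0,0.0,0.0,0.0,0.0,0.0]]
```

Request:
{"fn": "carry_out", "kwargs": {"steps": [[-1,-0.0584,-0.0106,0.0016,0,0.0019,0.0977],[-1,-0.0592,-0.0049,0.0015,0,0.0019,0.0977],[-1,-0.0594,0.0009,0.0014,0,0.0019,0.0977],[-1,0,0,0,0,0,0],[-1,0,0,0.033,0,0,0],[-1,0,0,0.025,0,0,0],[-1,0,0,0,0,0,0],[-1,0,0,0,0,0,0]]}}

```text
clock: 34.98
tcp_pos: [0.6169, -0.1229, 0.0464]
orientation: [-0.004, 0.026, 1.0, -0.002]
wrist_force: [-0.9, -5.2, -0.7]
finger_gap: 0.059
```

Run:
```python
from h import *
st(); place('s3',.08)
```

```text
t 34.98 tcp [ 0.6169 -0.1229  0.0464] yaw/eul [ 3.091 -0.008 -3.138] F [-0.9 -5.2 -0.7] gap 0.059 q [-0.32  0.55 -0.11  0.92 -0.01 -1.84]
4 rows
[[-1.0,-0.0042,0.0,-0.0336,-0.0037,-0.0081,-0.0011],
[-1.0,0.0,0.0,0.0,0.0,0.0,0.0],
[-1.0,0.0,0.0,0.036,0.0,0.0,0.0],
[-1.0,0.0,0.0,0.0,0.0,0.0,0.0]]
```

Request:
{"fn": "carry_out", "kwargs": {"steps": [[-1,-0.004,-0.001,0,0,-0.004,0],[-1,0,0,0.001,0,0,0],[-1,0,0,0,0,0,0],[0.6,0,0,0,0,0,0],[1,0,0,0,0,0,0],[1,0,0,0,0,0,0],[1,0,0,-0.04,0,0,0],[1,0,0,-0.06,0,0,0],[1,0,0,0,0,0,0]]}}

```text
clock: 36.1
tcp_pos: [0.6257, -0.1236, 0.1515]
orientation: [0.004, 0.025, 1.0, -0.002]
wrist_force: [1.7, -0.6, 0.2]
finger_gap: 0.0852
```

Run:
```python
from h import *
st();d=snap('wrist');d['fish']=1
hsv=cv2.cvtColor(d['color'],cv2.COLOR_RGB2HSV)
print('brown',[np.round(b[:5],4) for b in blobs(d,masks(d['color'])['brown'],.03,300)])
im=d['color'][:,:,::-1].copy();x,y=SEAT['s3']
for k in ('s1','s2','s3'):
    for dx in (-.03,.03):
        u=proj(d,[SEAT[k][0]+dx,SEAT[k][1],.04]);cv2.circle(im,tuple(int(a) for a in u),2,(0,0,255),-1)
cv2.imwrite('pics/w10.png',cv2.resize(im,None,fx=1.42,fy=1.42))
t=snap('top')
for r in rollers(t): print(r)
pick(.431,-.184,-.05,via=[.55,-.15,.13])
```

```text
t 36.1 tcp [ 0.6257 -0.1236  0.1515] yaw/eul [ 3.092  0.007 -3.137] F [ 1.7 -0.6  0.2] gap 0.0852 q [-0.32  0.47  0.03  1.13 -0.   -1.84]
brown [array([  0.6179,  -0.1948, 102.3718,  38.7611,   1.5202])]
(0.6099, -0.3892, 0.005, 284)
(0.4659, -0.3978, 0.138, 300)
(0.4329, -0.1846, -0.035, 300)
(0.4267, -0.2277, -0.041, 296)
8 rows
[[1.0,0.0357,-0.0154,0.0083,-0.0011,-0.0005,0.0001],
[1.0,0.0357,-0.0154,0.0083,-0.0011,-0.0005,0.0001],
[1.0,0.0391,-0.0133,0.01,0.0,0.0,0.0],
[1.0,0.0391,-0.0133,0.01,0.0,0.0,0.0],
[1.0,0.0391,-0.0133,0.01,0.0,0.0,0.0],
[1.0,0.0,0.0,0.0,0.0,0.0,0.0],
[1.0,0.0,0.0,0.0355,0.0,0.0,0.0],
[1.0,0.0,0.0,0.0355,0.0,0.0,0.0]]
```

Request:
{"fn": "carry_out", "kwargs": {"steps": [[1,0.0357,-0.0154,0.0083,0,0,0],[1,0.0357,-0.0154,0.0083,0,0,0],[1,0.0391,-0.0133,0.01,0,0,0],[1,0.0391,-0.0133,0.01,0,0,0],[1,0.0391,-0.0133,0.01,0,0,0],[1,0,0,0,0,0,0],[1,0,0,0.0355,0,0,0],[1,0,0,0.0355,0,0,0],[1,0,0,0,0,0,0],[0.3,0,0,0,0,0,0],[-1,0,0,0,0,0,0],[-1,0,0,0,0,0,0],[-1,0,0,0,0,0,0],[-1,0,0,-0.03,0,0,0],[-1,0,0,-0.05,0,0,0],[-1,0,0,0,0,0,0]]}}

```text
clock: 38.2
tcp_pos: [0.4325, -0.1856, 0.1124]
orientation: [0.002, 0.025, 1.0, -0.003]
wrist_force: [0.4, 0.0, -2.2]
finger_gap: 0.0591
```

Run:
```python
from h import *
st(); place('s2',.11,.005)
```

```text
t 38.2 tcp [ 0.4325 -0.1856  0.1124] yaw/eul [ 3.092e+00  3.000e-03 -3.136e+00] F [ 0.4  0.  -2.2] gap 0.0591 q [-0.57  0.2  -0.46  0.91 -0.   -2.1 ]
8 rows
[[-1.0,-0.0464,0.0065,0.0007,-0.0014,0.0008,0.0],
[-1.0,-0.0464,0.0065,0.0007,-0.0014,0.0008,0.0],
[-1.0,-0.0464,0.0065,0.0006,-0.0014,0.0008,0.0],
[-1.0,-0.0464,0.0065,0.0006,-0.0014,0.0008,0.0],
[-1.0,0.0,0.0,0.0,0.0,0.0,0.0],
[-1.0,0.0,0.0,0.0325,0.0,0.0,0.0],
[-1.0,0.0,0.0,0.0325,0.0,0.0,0.0],
[-1.0,0.0,0.0,0.0,0.0,0.0,0.0]]
```

Request:
{"fn": "carry_out", "kwargs": {"steps": [[-1,-0.0464,0.0065,0.0007,0,0.0008,0],[-1,-0.0464,0.0065,0.0007,0,0.0008,0],[-1,-0.0464,0.0065,0.0006,0,0.0008,0],[-1,-0.0464,0.0055,0.0006,0,0.0008,0],[-1,0,0,0,0,0,0],[-1,-0.002,0,0.0325,0,0,0],[-1,-0.001,0,0.028,0,0,0],[-1,0,0,0,0,0,0],[-1,0,0,0,0,0,0]]}}

```text
clock: 39.33
tcp_pos: [0.6178, -0.1688, 0.0441]
orientation: [-0.004, 0.025, 1.0, -0.001]
wrist_force: [-1.2, -0.4, -1.9]
finger_gap: 0.0591
```

Request:
{"fn": "carry_out", "kwargs": {"steps": [[-1,-0.001,0,0.0015,0,-0.004,0],[-1,0,0,0,0,0,0],[0.6,0,0,0,0,0,0],[1,0,0,0,0,0,0],[1,0,0,0,0,0,0],[1,0,0,-0.04,0,0,0],[1,0,0,-0.06,0,0,0],[1,0,0,0,0,0,0]]}}

```text
clock: 40.33
tcp_pos: [0.6241, -0.1696, 0.1493]
orientation: [0.004, 0.025, 1.0, -0.003]
wrist_force: [-0.3, -0.9, 0.3]
finger_gap: 0.0852
```

Run:
```python
from h import *
st()
t=snap('top')
for r in rollers(t): print(r)
pick(.4267,-.2277,-.041,via=[.55,-.19,.13])
```

```text
t 40.33 tcp [ 0.6241 -0.1696  0.1493] yaw/eul [ 3.092  0.008 -3.136] F [-0.3 -0.9  0.3] gap 0.0852 q [-0.39  0.49  0.06  1.13 -0.   -1.91]
(0.6099, -0.3894, 0.005, 285)
(0.4661, -0.3981, 0.124, 304)
(0.4266, -0.2291, -0.047, 295)
8 rows
[[1.0,0.0357,-0.0122,0.0081,-0.0019,0.0018,-0.0044],
[1.0,0.0358,-0.0121,0.0081,-0.0019,0.0018,-0.0044],
[1.0,0.0406,-0.0142,0.01,0.0,0.0,0.0],
[1.0,0.0406,-0.0142,0.01,0.0,0.0,0.0],
[1.0,0.0406,-0.0142,0.01,0.0,0.0,0.0],
[1.0,0.0,0.0,0.0,0.0,0.0,0.0],
[1.0,0.0,0.0,0.0355,0.0,0.0,0.0],
[1.0,0.0,0.0,0.0355,0.0,0.0,0.0]]
```

Request:
{"fn": "carry_out", "kwargs": {"steps": [[1,0.0357,-0.0122,0.0081,-0.002,0.002,-0.0044],[1,0.0358,-0.0124,0.0081,-0.002,0.002,0],[1,0.0406,-0.0146,0.01,0,0,0],[1,0.0406,-0.0146,0.01,0,0,0],[1,0.0406,-0.0146,0.01,0,0,0],[1,0,0,0,0,0,0],[1,0,0,0.0355,0,0,0],[1,0,0,0.0355,0,0,0],[1,0,0,0,0,0,0],[0.3,0,0,0,0,0,0],[-1,0,0,0,0,0,0],[-1,0,0,0,0,0,0],[-1,0,0,0,0,0,0],[-1,0,0,-0.03,0,0,0],[-1,0,0,-0.05,0,0,0],[-1,0,0,0,0,0,0]]}}

```text
clock: 42.38
tcp_pos: [0.4263, -0.2295, 0.1106]
orientation: [-0.0, 0.023, 1.0, -0.001]
wrist_force: [0.3, 0.0, -2.8]
finger_gap: 0.0594
```

Run:
```python
from h import *
st(); place('s1',.11,.005)
```

```text
t 42.38 tcp [ 0.4263 -0.2295  0.1106] yaw/eul [ 3.096 -0.    -3.139] F [ 0.3  0.  -2.8] gap 0.0594 q [-0.66  0.23 -0.42  0.91 -0.   -2.18]
8 rows
[[-1.0,-0.0474,0.0058,0.0001,-0.0006,-0.0001,0.0011],
[-1.0,-0.0474,0.0059,0.0001,-0.0006,-0.0001,0.0011],
[-1.0,-0.0474,0.0059,0.0001,-0.0006,-0.0001,0.0011],
[-1.0,-0.0474,0.006,0.0001,-0.0006,-0.0001,0.0011],
[-1.0,0.0,0.0,0.0,0.0,0.0,0.0],
[-1.0,0.0,0.0,0.0325,0.0,0.0,0.0],
[-1.0,0.0,0.0,0.0325,0.0,0.0,0.0],
[-1.0,0.0,0.0,0.0,0.0,0.0,0.0]]
```

Request:
{"fn": "carry_out", "kwargs": {"steps": [[-1,-0.0474,0.0058,0,0,0,0.001],[-1,-0.0474,0.0059,0,0,0,0.001],[-1,-0.0474,0.0059,0,0,0,0.001],[-1,-0.0474,0.006,0,0,0,0.001],[-1,0,0,0,0,0,0],[-1,-0.002,0,0.0325,0,0,0],[-1,-0.001,0,0.03,0,0,0],[-1,0,0,0,0,0,0],[-1,0,0,0,0,0,0]]}}

```text
clock: 43.5
tcp_pos: [0.6156, -0.213, 0.0424]
orientation: [-0.004, 0.025, 1.0, 0.002]
wrist_force: [-0.4, 0.3, -2.0]
finger_gap: 0.0594
```

Request:
{"fn": "carry_out", "kwargs": {"steps": [[-1,-0.001,-0.0015,0.0015,0,-0.004,0],[-1,0,0,0.001,0,0,0],[-1,0,0,0,0,0,0],[0.6,0,0,0,0,0,0],[1,0,0,0,0,0,0],[1,0,0,0,0,0,0],[1,0,0,-0.04,0,0,0],[1,0,0,-0.06,0,0,0],[1,0,0,0,0,0,0]]}}

```text
clock: 44.62
tcp_pos: [0.6217, -0.2167, 0.1471]
orientation: [0.004, 0.025, 1.0, -0.001]
wrist_force: [0.1, 0.0, 1.3]
finger_gap: 0.0855
```

Run:
```python
from h import *
st()
pick(.441,-.018,-.01,via=[.56,-.10,.17])
```

```text
t 44.62 tcp [ 0.6217 -0.2167  0.1471] yaw/eul [ 3.092  0.008 -3.139] F [0.1 0.  1.3] gap 0.0855 q [-0.46  0.51  0.09  1.14  0.   -1.98]
9 rows
[[1.0,0.0224,0.0378,-0.0079,-0.0009,0.0026,-0.0132],
[1.0,0.0219,0.0381,-0.0078,-0.0009,0.0026,-0.0132],
[1.0,0.0215,0.0384,-0.0077,-0.0009,0.0026,-0.0132],
[1.0,0.0399,0.0269,0.0233,0.0,0.0,0.0],
[1.0,0.0399,0.0269,0.0233,0.0,0.0,0.0],
[1.0,0.0399,0.0269,0.0233,0.0,0.0,0.0],
[1.0,0.0,0.0,0.0,0.0,0.0,0.0],
[1.0,0.0,0.0,0.0355,0.0,0.0,0.0],
[1.0,0.0,0.0,0.0355,0.0,0.0,0.0]]
```

Request:
{"fn": "carry_out", "kwargs": {"steps": [[1,0.0224,0.0378,-0.0079,-0.001,0.0026,-0.0132],[1,0.0219,0.0381,-0.0078,-0.001,0.0026,-0.0132],[1,0.0215,0.0384,-0.0077,-0.001,0.0026,-0.0132],[1,0.0399,0.0269,0.0233,0,0,0],[1,0.0399,0.0269,0.0233,0,0,0],[1,0.0399,0.0269,0.0233,0,0,0],[1,0,0,0,0,0,0],[1,0,0,0.0355,0,0,0],[1,0,0,0.0355,0,0,0],[1,0,0,0,0,0,0],[0.3,0,0,0,0,0,0],[-1,0,0,0,0,0,0],[-1,0,0,0,0,0,0],[-1,0,0,0,0,0,0],[-1,0,0,-0.03,0,0,0],[-1,0,0,-0.05,0,0,0],[-1,0,0,-0.04,0,0,0],[-1,0,0,0,0,0,0]]}}

```text
clock: 46.88
tcp_pos: [0.4403, -0.0169, 0.1491]
orientation: [-0.001, 0.005, 1.0, 0.002]
wrist_force: [0.6, 0.1, -3.6]
finger_gap: 0.0592
```

Run:
```python
from h import *
st()
t=snap('top');d=t
m=masks(d['color'])['white'].copy();m[:140]=0;m[265:]=0;m[:,:250]=0;m[:,440:]=0
for b in blobs(d,m,.04): print(np.round(b[:5],3),b[5])
place('g2',.15,.005)
```

```text
t 46.88 tcp [ 0.4403 -0.0169  0.1491] yaw/eul [ 3.132e+00 -3.000e-03  3.138e+00] F [ 0.6  0.1 -3.6] gap 0.0592 q [-0.22  0.12 -0.46  1.    0.   -1.78]
[ 6.2700e-01 -1.2500e-01  6.2488e+01  3.4360e+01 -2.5000e-02] 264
[ 6.2400e-01 -1.6900e-01  6.2121e+01  3.7008e+01 -3.7000e-02] 278
[ 0.623 -0.216 64.421 38.265 -0.095] 287
[ 6.0600e-01 -3.8600e-01  6.2073e+01  3.8174e+01  1.0000e-03] 284
[ 5.8600e-01 -1.7000e-02  8.4313e+01  3.1462e+01  1.3390e+00] 299
[ 5.0600e-01 -6.4000e-02  4.2985e+01  2.5245e+01 -2.1000e-02] 120
[ 0.464 -0.394 62.187 38.967  0.124] 303
8 rows
[[-1.0,-0.0457,-0.0319,-0.0012,0.0011,-0.0016,0.01],
[-1.0,-0.046,-0.0314,-0.0011,0.0011,-0.0016,0.01],
[-1.0,-0.0463,-0.031,-0.001,0.0011,-0.0016,0.01],
[-1.0,-0.0466,-0.0305,-0.0009,0.0011,-0.0016,0.01],
[-1.0,0.0,0.0,0.0,0.0,0.0,0.0],
[-1.0,0.0,0.0,0.0338,0.0,0.0,0.0],
[-1.0,0.0,0.0,0.0338,0.0,0.0,0.0],
[-1.0,0.0,0.0,0.0,0.0,0.0,0.0]]
```

Request:
{"fn": "carry_out", "kwargs": {"steps": [[-1,-0.0457,-0.0319,-0.0012,0,-0.0016,0.01],[-1,-0.046,-0.0316,-0.0011,0,-0.0016,0.01],[-1,-0.0463,-0.0312,-0.001,0,-0.0016,0.01],[-1,-0.0466,-0.0308,-0.0009,0,-0.0016,0.01],[-1,0,0,0,0,0,0],[-1,-0.002,0,0.0338,0,0,0],[-1,-0.001,0,0.028,0,0,0],[-1,0,0,0,0,0,0],[-1,0,0,0,0,0,0]]}}

```text
clock: 48.05
tcp_pos: [0.6212, -0.1459, 0.086]
orientation: [-0.002, 0.025, 1.0, 0.003]
wrist_force: [0.1, 0.5, -2.0]
finger_gap: 0.0594
```

Request:
{"fn": "carry_out", "kwargs": {"steps": [[-1,0,-0.001,0.0015,0,0,0],[-1,0,0,0.001,0,0,0],[-1,0,0,0.001,0,0,0],[-1,0,0,0,0,0,0]]}}

```text
clock: 48.55
tcp_pos: [0.6218, -0.1473, 0.0826]
orientation: [-0.002, 0.025, 1.0, 0.003]
wrist_force: [0.4, 0.3, -2.9]
finger_gap: 0.0592
```

Request:
{"fn": "carry_out", "kwargs": {"steps": [[-1,0,0,0.001,0,0,0],[-1,0,0,0.001,0,0,0],[-1,0,0,0,0,0,0]]}}

```text
clock: 48.92
tcp_pos: [0.6219, -0.1473, 0.0811]
orientation: [-0.002, 0.025, 1.0, 0.002]
wrist_force: [-1.5, 0.3, 2.7]
finger_gap: 0.0595
```

Contact. Releasing, then going for the roller at (0.610, -0.389).

Request:
{"fn": "carry_out", "kwargs": {"steps": [[-0.0,0,0,-0.0005,0,0,0],[0.6,0,0,0,0,0,0],[1,0,0,0,0,0,0],[1,0,0,0,0,0,0],[1,0,0,-0.04,0,0,0],[1,0,0,-0.05,0,0,0],[1,0,0,0,0,0,0]]}}

```text
clock: 49.8
tcp_pos: [0.625, -0.1488, 0.1761]
orientation: [0.003, 0.025, 1.0, 0.001]
wrist_force: [1.2, 0.0, -0.0]
finger_gap: 0.0853
```

Run:
```python
from h import *
st()
pick(.610,-.389,.004,via=[.615,-.30,.165])
```

```text
t 49.8 tcp [ 0.625  -0.1488  0.1761] yaw/eul [3.092 0.005 3.139] F [ 1.2  0.  -0. ] gap 0.0853 q [-0.36  0.47  0.09  1.19  0.   -1.88]
8 rows
[[1.0,0.0008,-0.0505,0.0036,0.0007,0.0017,-0.018],
[1.0,0.0017,-0.0505,0.0036,0.0007,0.0017,-0.018],
[1.0,0.0026,-0.0504,0.0036,0.0007,0.0017,-0.018],
[1.0,0.0027,-0.0445,0.0325,0.0,0.0,0.0],
[1.0,0.0027,-0.0445,0.0325,0.0,0.0,0.0],
[1.0,0.0,0.0,0.0,0.0,0.0,0.0],
[1.0,0.0,0.0,0.0355,0.0,0.0,0.0],
[1.0,0.0,0.0,0.0355,0.0,0.0,0.0]]
```

Request:
{"fn": "carry_out", "kwargs": {"steps": [[1,0.0008,-0.0505,0.0036,0,0.0017,-0.018],[1,0.0017,-0.0505,0.0036,0,0.0017,-0.018],[1,0.0026,-0.0504,0.0036,0,0.0017,-0.018],[1,0.0027,-0.0445,0.0325,0,0,0],[1,0.0027,-0.0445,0.0325,0,0,0],[1,0,0,0,0,0,0],[1,0,0,0.0355,0,0,0],[1,0,0,0.0355,0,0,0],[1,0,0,0,0,0,0],[0.3,0,0,0,0,0,0],[-1,0,0,0,0,0,0],[-1,0,0,0,0,0,0],[-1,0,0,0,0,0,0],[-1,0,0,-0.03,0,0,0],[-1,0,0,-0.05,0,0,0],[-1,0,0,-0.04,0,0,0],[-1,0,0,0,0,0,0]]}}

```text
clock: 51.92
tcp_pos: [0.609, -0.3894, 0.1479]
orientation: [-0.001, -0.002, 1.0, 0.0]
wrist_force: [0.3, -0.8, -2.2]
finger_gap: 0.0594
```

Run:
```python
from h import *
st()
place('g1',.15,.005)
```

```text
t 51.92 tcp [ 0.609  -0.3894  0.1479] yaw/eul [-3.138e+00 -2.000e-03  3.141e+00] F [ 0.3 -0.8 -2.2] gap 0.0594 q [-0.68  0.65  0.33  1.25 -0.   -2.25]
8 rows
[[-1.0,-0.0024,0.0493,-0.0005,0.0,-0.0005,0.0135],
[-1.0,-0.0017,0.0494,-0.0005,0.0,-0.0005,0.0135],
[-1.0,-0.0011,0.0494,-0.0005,0.0,-0.0005,0.0135],
[-1.0,-0.0004,0.0494,-0.0005,0.0,-0.0005,0.0135],
[-1.0,0.0,0.0,0.0,0.0,0.0,0.0],
[-1.0,0.0,0.0,0.0338,0.0,0.0,0.0],
[-1.0,0.0,0.0,0.0338,0.0,0.0,0.0],
[-1.0,0.0,0.0,0.0,0.0,0.0,0.0]]
```

Request:
{"fn": "carry_out", "kwargs": {"steps": [[-1,-0.0026,0.0489,-0.0005,0,0,0.0135],[-1,-0.002,0.049,-0.0005,0,0,0.0135],[-1,-0.0014,0.049,-0.0005,0,0,0.0135],[-1,-0.0007,0.049,-0.0005,0,0,0.0135],[-1,0,0,0,0,0,0],[-1,-0.001,0,0.0338,0,0,0],[-1,0,0,0.026,0,0,0],[-1,0,0,0,0,0,0],[-1,0,0,0,0,0,0]]}}

```text
clock: 53.05
tcp_pos: [0.6174, -0.1924, 0.0863]
orientation: [-0.004, 0.025, 1.0, 0.003]
wrist_force: [-0.3, -0.4, -2.5]
finger_gap: 0.0593
```

Request:
{"fn": "carry_out", "kwargs": {"steps": [[-1,-0.0025,-0.0015,0.0015,0,-0.005,0],[-1,0,0,0.0015,0,0,0],[-1,0,0,0.001,0,0,0],[-1,0,0,0.001,0,0,0],[-1,0,0,0,0,0,0]]}}

```text
clock: 53.68
tcp_pos: [0.6197, -0.1932, 0.0811]
orientation: [-0.002, 0.025, 1.0, 0.003]
wrist_force: [-0.1, -0.4, -3.0]
finger_gap: 0.0593
```

Request:
{"fn": "carry_out", "kwargs": {"steps": [[-1,0,0,0.001,0,0,0],[-1,0,0,0.001,0,0,0],[-1,0,0,0,0,0,0]]}}

```text
clock: 54.05
tcp_pos: [0.6197, -0.1933, 0.079]
orientation: [-0.002, 0.025, 1.0, 0.003]
wrist_force: [-0.3, -1.0, -2.6]
finger_gap: 0.0595
```

Request:
{"fn": "carry_out", "kwargs": {"steps": [[-1,0,0,0.001,0,0,0],[-1,0,0,0.0005,0,0,0],[-1,0,0,0,0,0,0]]}}

```text
clock: 54.42
tcp_pos: [0.6198, -0.1933, 0.0779]
orientation: [-0.002, 0.025, 1.0, 0.002]
wrist_force: [-0.5, 0.4, -1.5]
finger_gap: 0.0595
```

Contact is starting. Half a millimetre more, then release.

Request:
{"fn": "carry_out", "kwargs": {"steps": [[-1,0,0,0.0005,0,0,0],[0,0,0,0,0,0,0],[0.6,0,0,0,0,0,0],[1,0,0,0,0,0,0],[1,0,0,0,0,0,0],[1,0,0,-0.04,0,0,0],[1,0,0,-0.05,0,0,0],[1,0,0,0,0,0,0]]}}

```text
clock: 55.42
tcp_pos: [0.6228, -0.1951, 0.1722]
orientation: [0.002, 0.025, 1.0, 0.001]
wrist_force: [1.1, -1.0, -0.8]
finger_gap: 0.0855
```

Run:
```python
from h import *
st()
t=snap('top')
for r in rollers(t): print(r)
pick(.466,-.398,.125,via=[.56,-.28,.165])
```

```text
t 55.42 tcp [ 0.6228 -0.1951  0.1722] yaw/eul [3.092 0.005 3.14 ] F [ 1.1 -1.  -0.8] gap 0.0855 q [-0.43  0.49  0.12  1.2   0.   -1.95]
(0.4661, -0.3981, 0.124, 302)
8 rows
[[1.0,0.0286,-0.0443,0.0021,0.0015,0.0006,-0.0875],
[1.0,0.0324,-0.0416,0.0022,0.0015,0.0006,-0.0875],
[1.0,0.036,-0.0351,0.0217,0.0,0.0,0.0],
[1.0,0.036,-0.0351,0.0217,0.0,0.0,0.0],
[1.0,0.036,-0.0351,0.0217,0.0,0.0,0.0],
[1.0,0.0,0.0,0.0,0.0,0.0,0.0],
[1.0,0.0,0.0,0.0355,0.0,0.0,0.0],
[1.0,0.0,0.0,0.0355,0.0,0.0,0.0]]
```

Request:
{"fn": "carry_out", "kwargs": {"steps": [[1,0.0286,-0.0443,0.0021,0.001,0,-0.0875],[1,0.0324,-0.0416,0.0022,0.001,0,-0.0875],[1,0.036,-0.0351,0.0217,0,0,0],[1,0.036,-0.0351,0.0217,0,0,0],[1,0.036,-0.0351,0.0217,0,0,0],[1,0,0,0,0,0,0],[1,0,0,0.0355,0,0,0],[1,0,0,0.0355,0,0,0],[1,0,0,0,0,0,0],[0.3,0,0,0,0,0,0],[-1,0,0,0,0,0,0],[-1,0,0,0,0,0,0],[-1,0,0,0,0,0,0],[-1,0,0,-0.03,0,0,0],[-1,0,0,-0.05,0,0,0],[-1,0,0,-0.05,0,0,0],[-1,0,0,-0.03,0,0,0],[-1,0,0,0,0,0,0]]}}

```text
clock: 57.72
tcp_pos: [0.4655, -0.3985, 0.1892]
orientation: [-0.0, -0.062, 0.998, -0.0]
wrist_force: [0.6, -1.1, -3.1]
finger_gap: 0.0595
```

Run:
```python
from h import *
st()
t=snap('top')
m=masks(t['color'])['white'].copy();m[:140]=0;m[265:]=0;m[:,:250]=0;m[:,440:]=0
for b in blobs(t,m,.0775): print(np.round(b[:5],3),b[5:])
place('pk',.185,.005)
```

```text
t 57.73 tcp [ 0.4655 -0.3985  0.1892] yaw/eul [-3.017 -0.    -3.141] F [ 0.6 -1.1 -3.1] gap 0.0595 q [-0.84  0.41  0.03  1.2  -0.   -2.53]
[ 6.2200e-01 -1.3500e-01  7.2183e+01  6.7072e+01 -1.4000e-02] (np.int32(475), (np.float64(318.0), np.float64(171.0)))
[ 6.2000e-01 -2.0200e-01  7.4604e+01  5.5624e+01 -4.4000e-02] (np.int32(438), (np.float64(342.0), np.float64(171.0)))
[3.9000e-01 1.3000e-02 8.0353e+01 4.5711e+01 1.5580e+00] (np.int32(338), (np.float64(263.0), np.float64(258.0)))
9 rows
[[-1.0,-0.0363,0.0415,0.0004,0.0004,-0.0005,0.035],
[-1.0,-0.0348,0.0428,0.0004,0.0004,-0.0005,0.035],
[-1.0,-0.0333,0.044,0.0004,0.0004,-0.0005,0.035],
[-1.0,-0.0318,0.0451,0.0004,0.0004,-0.0005,0.035],
[-1.0,-0.0302,0.0462,0.0004,0.0004,-0.0005,0.035],
[-1.0,0.0,0.0,0.0,0.0,0.0,0.0],
[-1.0,0.0,0.0,0.0325,0.0,0.0,0.0],
[-1.0,0.0,0.0,0.0325,0.0,0.0,0.0],
[-1.0,0.0,0.0,0.0,0.0,0.0,0.0]]
```

Request:
{"fn": "carry_out", "kwargs": {"steps": [[-1,-0.0363,0.0413,0.0004,0,0,0.035],[-1,-0.0348,0.0426,0.0004,0,0,0.035],[-1,-0.0333,0.0438,0.0004,0,0,0.035],[-1,-0.0318,0.0449,0.0004,0,0,0.035],[-1,-0.0302,0.046,0.0004,0,0,0.035],[-1,0,0,0,0,0,0],[-1,-0.001,0,0.0325,0,0,0],[-1,0,0,0.028,0,0,0],[-1,0,0,0,0,0,0],[-1,0,0,0,0,0,0]]}}

```text
clock: 59.02
tcp_pos: [0.6188, -0.1699, 0.1238]
orientation: [-0.003, 0.025, 1.0, 0.002]
wrist_force: [-0.9, -0.6, -2.9]
finger_gap: 0.0591
```

Request:
{"fn": "carry_out", "kwargs": {"steps": [[-1,-0.001,0,0.002,0,-0.004,0],[-1,0,0,0.002,0,0,0],[-1,0,0,0.001,0,0,0],[-1,0,0,0.001,0,0,0],[-1,0,0,0,0,0,0]]}}

```text
clock: 59.65
tcp_pos: [0.6206, -0.1695, 0.1181]
orientation: [0.0, 0.025, 1.0, 0.001]
wrist_force: [-0.0, -0.4, -2.4]
finger_gap: 0.059
```

Request:
{"fn": "carry_out", "kwargs": {"steps": [[-1,0,0,0.001,0,0,0],[-1,0,0,0.001,0,0,0],[-1,0,0,0,0,0,0]]}}

```text
clock: 60.02
tcp_pos: [0.6209, -0.1699, 0.1175]
orientation: [0.001, 0.025, 1.0, 0.001]
wrist_force: [-2.8, 0.2, 5.1]
finger_gap: 0.0591
```

Contact. Backing off half a millimetre, releasing, rising and moving clear.

Request:
{"fn": "carry_out", "kwargs": {"steps": [[-1,0,0,-0.0005,0,0,0],[0,0,0,0,0,0,0],[0.6,0,0,0,0,0,0],[1,0,0,0,0,0,0],[1,0,0,0,0,0,0],[1,0,0,-0.03,0,0,0],[1,0,0,-0.05,0,0,0],[1,0,0,-0.05,0,0,0],[1,0.05,0,-0.03,0,0,0],[1,0.06,-0.02,0,0,0,0],[1,0.06,-0.02,0,0,0,0],[1,0.04,-0.02,0,0,0,0],[1,0,0,0,0,0,0],[1,0,0,0,0,0,0]]}}

```text
clock: 61.78
tcp_pos: [0.4096, -0.2193, 0.2767]
orientation: [0.001, 0.025, 1.0, 0.001]
wrist_force: [-0.3, 0.5, -1.0]
finger_gap: 0.0854
```

Run:
```python
from h import *
st()
d=snap('scene')
im=d['color'][:,:,::-1].copy()
for k in SEAT:
    for sx in (.03,):
        X=[SEAT[k][0]+sx*np.cos(cy),SEAT[k][1]+sx*np.sin(cy),SZ[k]]
        u=proj(d,X);im[int(u[1]),int(u[0])]=(0,0,255)
R=Rot.from_euler('z',ym)*Rot.from_euler('y',-.295); o=M+[.033,0,.0012]
for P in [[.004,-.07,.15],[.004,.07,.15],[.004,-.07,0],[.004,.07,0]]:
    u=proj(d,R.apply(P)+o);im[int(u[1]),int(u[0])]=(0,0,255)
c=im[150:360,150:430];cv2.imwrite('pics/end.png',cv2.resize(c,None,fx=2.8,fy=2.8,interpolation=cv2.INTER_NEAREST))
```

```text
t 61.77 tcp [ 0.4096 -0.2193  0.2767] yaw/eul [3.091e+00 1.000e-03 3.139e+00] F [-0.3  0.5 -1. ] gap 0.0854 q [-0.67  0.09 -0.17  1.31  0.   -2.19]
```

View pics/end.png

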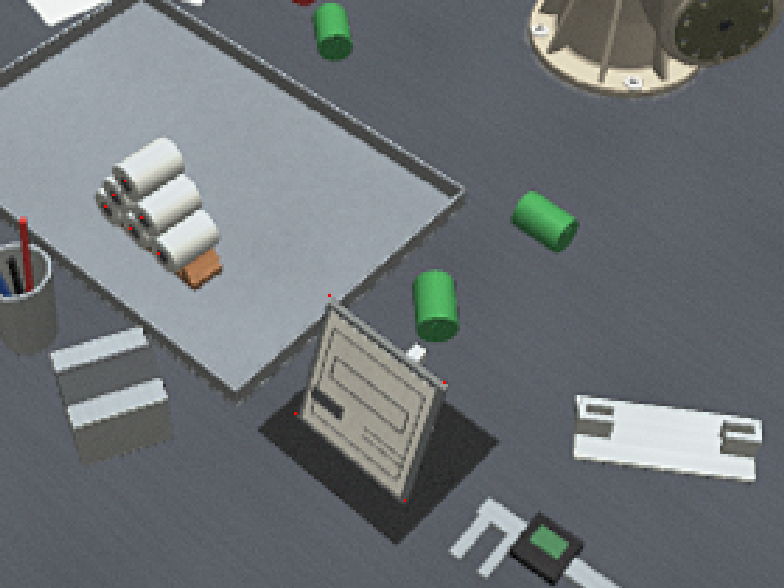

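The final view shows the six-roller pyramid with my predicted seat points on the end faces, and the chart standing where predicted on its leg. Handing in.

```bash
python3 -c "
from h import *
print(env.hand_in()); st()"
```

```text
the job is handed in; nothing more can be done
None
the job is handed in; nothing more can be done
```

The bench is ready and handed in at about 62 s of the 208 s allowed; no verdict was reported.

**Chart:** It stands on the mat with its leg fully out towards the robot. In the last scene image its corners were within a few millimetres of the pose I predicted: lower edge about 33 mm beyond the mat's middle, leaning about 0.3 rad and square to the mat.

My first attempt at the leg failed. Only about 0.27 rad of it stayed out, so the chart sank back when I set it down. I picked it up again, put it back in the holder, opened the leg until the force showed it against its stop, and placed it again. The wrist image then showed about 0.6 rad.

**Rollers:** All six are stacked as a 3-2-1 pyramid. In the final image their end faces line up with the predicted seat points. One roller had been knocked about 7 cm during the run; I found it again in the camera images and picked it up from there.

**Not confirmed:**
- **Cradle position:** my two measurements of it differed by about 3 mm, well inside the 12 mm tolerance.
- **Pen pot, V-block and caliper:** I never touched them on purpose. The pen pot, the V-block and the part of the caliper in view look untouched in the last image, but I did not measure them.

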